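# Pack the dipping cups and dump the check slugs

### The arm

A 6-joint arm with a two-finger parallel gripper is mounted at the origin on the work surface. World frame = base frame: x ahead of the robot, y to its left, z up, the work surface at z = 0. Lengths are in m, angles in rad, forces in N, time in s.
With the tool pointing down it reaches from about 0.3 to 0.875 m from the base axis. Payload 6.4 kg.
Tool frame: the origin (TCP) lies between the finger pads; the fingertips stand 8 mm ahead of it and the grasp point (between the pads) lies 11 mm behind it; z points along the fingers, y is the line along which they close (so a half turn about z gives the same grasp; the last joint's range is limited). The gripper opens to 88 mm and grips with 3 to 60 N. Pads are 18 mm wide; open, the fingers measure 123 mm over their backs; the gripper's body (75 mm by 187 mm) begins 45 mm behind the grasp point.
Start: joints at [1.045, 0.181, 1.607, -0, 1.354, -0.206], TCP at [0.181, 0.546, 0.247] pointing down, gripper open.
Joint ranges: [-2.99, 2.99], [-0.89, 2.07], [0.3, 2.58], [-1.14, 4.28], [0, 2.63], [-3.12, 3.12]. Speed limits (rad/s): [2.57, 2.57, 3.01, 3.14, 3.14, 3.14].

### API

Orientations are given as a rotation vector (axis times angle).
In Python, from bench import bot gives the robot as it stands.
- The arm moves only by the tool servo_tool, never from a script. Its argument "targets" is one flat list of numbers, 7 for each row, row after row: the opening, from 0 (shut) to 1 (fully open), then the shift along the tool's x, y, z in mm, then the turn, a rotation vector about the tool's x, y, z in degrees. In form: [hand, dx, dy, dz, ax, ay, az, hand, dx, dy, dz, ax, ay, az, ...]. A call has 1 to 20 rows; each row shifts and turns the commanded pose from where the row before left it, along the tool's axes as they then stand; what a row does not reach is not made up. A row lasts 1/10 s, in which the tool goes at most 50 mm and 8.59 degrees, less where a joint would pass 70% of its speed; a pose out of reach is approached as far as the arm can. A call with a gripper value outside its range is refused whole. The fingers move at their own pace and stop on an object; "force" is the grip in N (left out, the last holds). Time passes only in rows, so rows that do not move let the fingers close. It gives the time, the measured TCP pose, the force, the opening and the grip force at its end, in the units of the state.
- bot.sense(): the state, without advancing time (a new reading comes with each control period).
- bot.snapshot(name): name is "scene" or "top" or "wrist"; returns a dict with "img" (420x560x3 uint8, blue, green, red), "mtx" (3x3 intrinsics, pixels), "position" and "attitude" of the camera in the world; the wrist camera has in their place "T_tool_cam" (4x4, takes a point from camera to tool coordinates, whose origin is the TCP and whose axes are the flange's). Camera axes: x right, y up, looking along -z (the intrinsics and any distortion apply to the point x, -y, -z); pixel columns grow to the right and rows downward; lengths in m; the calibration is good to about 2 mm. A picture is of the moment at which its call begins: read the wrist's pose just before it. There is no depth.
- bot.sign_off(): hands the job in; it is judged then, once.
The state is a dict: "clock": time; "joint_pos": joint angles; "joint_vel": joint speeds; "joint_efforts": joint torques, N m; "ee_pos": TCP position; "tool_rot": TCP orientation; "ft_force": force on the tool from outside, world axes, zero at the start; "wrist_torque": the same for the moment, N m; "width": finger opening in m; "finger_force": force on a finger pad.
Only numpy, scipy, OpenCV 4.12 (cv2) and the standard library are available. Lean on these libraries where they do the work, as an engineer would, in place of code of your own. Each camera call takes 0.05 s, during which the arm holds its last target. There are 200 camera calls.

### The job

Pack up the calibration set: clear every aluminium block insert out of the way into the grey tray, stand the smallest dipping cup on the white ring and push the tipping bucket over past its catch so that all its steel slugs drop into that cup, then let the bucket swing back home. Nest the middle cup in the largest and the small cup with its slugs in the middle one, all seated fully down and upright on the bench, with the three handles turned well apart so that each can be grasped. Leave the red box, the jar and the screwdriver alone.

Things in the scene. Friction and masses are not known exactly. Their poses are not given: they have to be found in the camera images.
- cup_large: Largest aluminium dipping cup: outer rim radius 55 mm (4 mm less at the floor), height 52 mm, wall 3 mm, floor 4 mm, 150 g. Origin: centre of the underside; z up, local -x points along its handle (see its grip point). 
- cup_mid: Middle aluminium dipping cup: outer rim radius 44 mm (4 mm less at the floor), height 60 mm, wall 3 mm, floor 4 mm, 120 g. Origin: centre of the underside; z up, local -x points along its handle (see its grip point). Nests in the large cup with about 8 mm play; its arm then passes 4 mm over that rim but fouls the other grip plate if the handles point the same way.
- cup_small: Smallest aluminium dipping cup: outer rim radius 33 mm (4 mm less at the floor), height 68 mm, wall 3 mm, floor 4 mm, 100 g. Origin: centre of the underside; z up, local -x points along its handle (see its grip point). Nests in the middle cup likewise (8 mm play, arm 4 mm over its rim); must clear both other grip plates.
- cup_large_grip (a point): Centre of the black upright grip plate of the large cup's handle: 78 mm from the axis, 24 mm above the rim. A flat arm (14 mm wide, 8 mm thick, top level with the rim) goes from the wall out to 92 mm from the axis; the plate stands on its outer end: 12 mm thick across, 28 mm long radially, top 40 mm above the rim.
- cup_mid_grip (a point): The same point on the middle cup: the same handle, 78 mm from its axis, 24 mm above its rim.
- cup_small_grip (a point): The same point on the small cup: the same handle, 78 mm from its axis, 24 mm above its rim.
- stand: Fixed grey stand of the tipping bucket. Origin on the bench under the bucket's pouring lip; local -x is the pouring direction, +x the back. Two side plates (78 mm over the outsides, 106 mm high) and the base plate (115 x 130 x 8 mm) start 10 mm behind the lip.
- catch_spot (a point): Centre of the white ring painted on the bench (37 mm radius), 44 mm in front of the pouring lip; a cup standing here catches what is poured. The bench is at z = 0.
- bucket_hinge (a point): Hinge axis of the bucket (along the stand's y), at the pouring lip, 100 mm above the bench.
- push_bar (a point): Middle of the dark round push bar: 8 mm diameter, along the stand's y, 82 mm free between its side arms, 120 mm from the hinge. At rest it is behind the hinge, 40 degrees above level (92 mm back, 77 mm up); it swings over the top and forward with the bucket. This point moves with the joint.
- bucket (a joint): Tip angle: 0 = home, latched; grows as the push bar is pushed forward (pouring direction); stop at 1.75. A catch must be overcome in the first 0.3 rad (10 to 15 N at the bar); slugs slide out by about 1.2 rad. A spring (2 to 5 N at the bar) brings it back to 0 past the catch when let go. Bucket: open steel box, 78 mm long behind the lip, 55 wide, 40 high.
- tray: Fixed grey plastic tray, 170 (its x) x 115 (its y) mm outside, walls 4 mm thick and 30 mm high, floor 4 mm. Origin: centre of the underside.
- insert_a: Solid aluminium block insert, plain cylinder 26 mm diameter, 100 mm long, 140 g, at the start standing in the large cup; may be absent (None). Origin: centre of its lower end; z along the cylinder.
- insert_b: Solid aluminium block insert, plain cylinder 26 mm diameter, 100 mm long, 140 g, at the start standing in the middle cup; may be absent (None). Origin: centre of its lower end; z along the cylinder.
- insert_c: Solid aluminium block insert, plain cylinder 26 mm diameter, 100 mm long, 140 g, at the start standing on the catch spot; may be absent (None). Origin: centre of its lower end; z along the cylinder.
- slug0: Small steel slug, cylinder 18 mm diameter and 18 mm high, 30 g, at the start lying in the bucket; may be absent (None). Origin: centre of its underside, z along its axis.
- slug1: Small steel slug, cylinder 18 mm diameter and 18 mm high, 30 g, at the start lying in the bucket; may be absent (None). Origin: centre of its underside, z along its axis.
- slug2: Small steel slug, cylinder 18 mm diameter and 18 mm high, 30 g, at the start lying in the bucket; may be absent (None). Origin: centre of its underside, z along its axis.
- slug3: Small steel slug, cylinder 18 mm diameter and 18 mm high, 30 g, at the start lying in the bucket; may be absent (None). Origin: centre of its underside, z along its axis.
- selector_box: Bystander: red metal selector box, 70 x 130 x 45 mm. Leave alone.
- paste_jar: Bystander: small closed jar, 56 mm diameter, 60 mm high. Leave alone.
- screwdriver: Bystander: screwdriver lying on the bench. Leave alone.

How it is judged:
On the way, in this order (a step that is already met when the one before it is completed fails the run):
1. the bucket is pushed over past its catch while the small cup stands on the white ring (value of joint bucket above 1.1 rad and horizontal distance between cup_small and catch_spot below 0.035 m and angle between cup_small's own z axis and vertical below 0.1 rad and height (world z) of cup_small below 0.01 m), for 0.1 s.
2. the bucket is back home and every slug is in the small cup (value of joint bucket below 0.12 rad and horizontal distance between each of slug0, slug1, slug2, slug3 and cup_small below 0.034 m and z of slug0 in the frame of cup_small between -0.002 and 0.066 m and z of slug1 in the frame of cup_small between -0.002 and 0.066 m and z of slug2 in the frame of cup_small between -0.002 and 0.066 m and z of slug3 in the frame of cup_small between -0.002 and 0.066 m), for 0.2 s.
At the end, for the whole second after the job is handed in: Inserts in the tray; slugs in the small cup; cups nested small in middle in large (floors within 4.5 mm of touching, axes within 14 mm, upright within 0.08 rad), large cup on the bench; grip plate centres over 50 mm apart in plan; bucket home (below 0.12 rad); all at rest (all of step 2 and x of insert_a in the frame of tray between -0.085 and 0.085 m and y of insert_a in the frame of tray between -0.058 and 0.058 m and z of each of insert_a, insert_b, insert_c in the frame of tray below 0.11 m and linear speed of each of insert_a, insert_b, insert_c, cup_mid, cup_small, cup_large below 0.03 m/s and x of insert_b in the frame of tray between -0.085 and 0.085 m and y of insert_b in the frame of tray between -0.058 and 0.058 m and x of insert_c in the frame of tray between -0.085 and 0.085 m and y of insert_c in the frame of tray between -0.058 and 0.058 m and horizontal distance between cup_mid and cup_large below 0.014 m and z of cup_mid in the frame of cup_large below 0.0085 m and angle between each of cup_mid, cup_small's own z axis and vertical below 0.08 rad and horizontal distance between cup_small and cup_mid below 0.014 m and z of cup_small in the frame of cup_mid below 0.0085 m and horizontal distance between cup_large_grip and cup_mid_grip above 0.05 m and horizontal distance between each of cup_large_grip, cup_mid_grip and cup_small_grip above 0.05 m and angle between cup_large's own z axis and vertical below 0.06 rad and height (world z) of cup_large below 0.008 m).
It fails at once if the selector box is moved more than 30 mm (distance of selector_box from where it was at the start of the episode above 0.03 m).
It fails at once if the paste jar is moved more than 30 mm (distance of paste_jar from where it was at the start of the episode above 0.03 m).
It fails at once if the screwdriver is moved more than 30 mm (distance of screwdriver from where it was at the start of the episode above 0.03 m).
Of insert_a, insert_b, insert_c only 1 to 3 are there at a start; the rules pass over those that are not, and their reading is None.
Of slug0, slug1, slug2, slug3 only 2 to 4 are there at a start; the rules pass over those that are not, and their reading is None.
At some moment in a run one of cup_mid, cup_large may be knocked a few centimetres aside while the robot is not near it.
It also fails if it takes over 210 s, if anything falls off the work surface, if the arm or the gripper's body presses on something with over 40 N, if the wrist force passes 120 N, or if a joint passes its speed limit or range.

## Working session

There is one attempt and no reset: what is moved stays moved. The work goes in short steps, Python scripts to look and compute and a tool call to move; the robot and the scene stay as the last step left them, time stands still between calls to the robot, and variables do not carry over. Pictures are saved under pics/ and viewed, at most 14 in all, crops included, and the job is handed in when it is done.

Besides the shell and the picture viewer there is one more tool, called after ">>>" as a command line: name --argument value ..., lists and objects as JSON in quotes. servo_tool: Moves the arm, as the interface text tells. Its arguments: {"type":"object","properties":{"targets":{"type":"array"},"force":{"type":"number"}},"required":["targets"]}

```bash
mkdir -p pics; ls
cat > h.py <<'E'
import numpy as np, cv2
from bench import bot
from scipy.spatial.transform import Rotation as R
def snap(name,fn=None):
    s=bot.sense(); d=bot.snapshot(name); d['s']=s
    if fn: cv2.imwrite('pics/'+fn,d['img'])
    return d
E
python3 - <<'E'
from h import *
import pickle
S={}
for n in ('scene','top','wrist'):
    d=snap(n,n+'0.png'); S[n]=d
    print({k:(v if k!='img' else v.shape) for k,v in d.items() if k!='s'})
print(bot.sense())
pickle.dump(S,open('s0.pkl','wb'))
E
```

```text
pics
{'img': (420, 560, 3), 'mtx': array([[468.91798452,   0.        , 279.20694012],
       [  0.        , 468.91798452, 212.14378395],
       [  0.        ,   0.        ,   1.        ]]), 'position': array([1.13163906, 0.54572733, 0.82885157]), 'attitude': array([0.40102116, 0.97462451, 2.20873878])}
{'img': (420, 560, 3), 'mtx': array([[420.65513675,   0.        , 276.5326451 ],
       [  0.        , 420.65513675, 207.70341729],
       [  0.        ,   0.        ,   1.        ]]), 'position': array([ 0.48441524, -0.00421231,  1.31214833]), 'attitude': array([ 0.07166366, -0.06118677, -1.58015036])}
{'img': (420, 560, 3), 'mtx': array([[299.55965464,   0.        , 278.82123974],
       [  0.        , 299.55965464, 210.9186252 ],
       [  0.        ,   0.        ,   1.        ]]), 'T_tool_cam': array([[-5.73166825e-05,  9.46187646e-01,  3.23618503e-01,
         8.45268836e-02],
       [ 9.99998346e-01,  6.42593725e-04, -1.70168779e-03,
         1.43641985e-03],
       [-1.81807118e-03,  3.23617870e-01, -9.46186117e-01,
        -1.37955715e-01],
       [ 0.00000000e+00,  0.00000000e+00,  0.00000000e+00,
         1.00000000e+00]])}
{'clock': 0.15, 'joint_pos': array([ 1.04467849e+00,  1.81372563e-01,  1.60777045e+00, -2.32063212e-06,
        1.35382574e+00, -2.06310492e-01]), 'joint_vel': array([-8.65721824e-05, -1.65582372e-03, -5.10920195e-03, -2.78524945e-03,
        1.16649968e-03,  6.61333382e-04]), 'joint_efforts': array([ 3.27429443e-04, -4.34227288e+01, -3.42180240e+01,  7.02404184e-02,
        3.56789748e-02, -3.23739653e-05]), 'ee_pos': array([0.18055167, 0.54548916, 0.24601968]), 'tool_rot': array([-5.00135153e-01, -3.10102928e+00,  2.01920281e-03]), 'ft_force': array([-0.59473228, -0.10760265, -0.10344617]), 'wrist_torque': array([-0.00773455, -0.06275714, -0.04004708]), 'finger_force': 0.0, 'width': 0.08810973272480517}
```

View pics/top0.png

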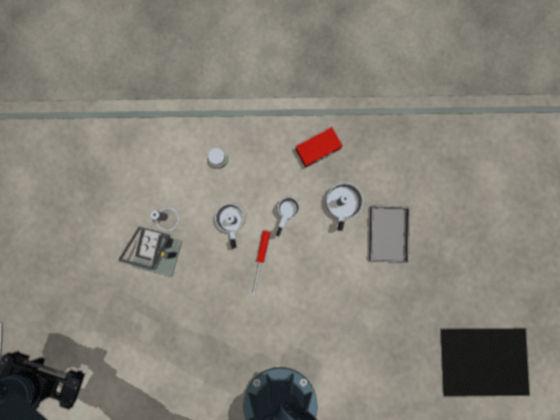

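View pics/scene0.png

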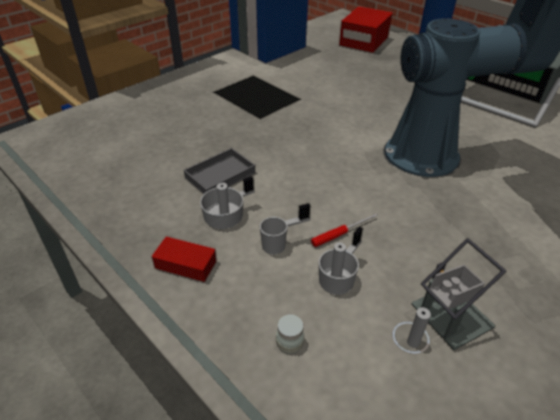

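The top view shows the stand at about (150,248) with an insert by the ring at (155,215). The mid cup is at (230,220), the small cup at (287,210), the large cup at (342,202) and the tray at (388,235). The scene view agrees, with three inserts present. I'll enlarge both for pixel readings.

Run:
```python
from h import *
import pickle
S=pickle.load(open('s0.pkl','rb'))
def crop(n,x0,y0,x1,y1,k,fn):
    c=cv2.resize(S[n]['img'][y0:y1,x0:x1],None,fx=k,fy=k,interpolation=cv2.INTER_CUBIC)
    c=cv2.convertScaleAbs(c,alpha=1.3)
    for x in range(-(-x0//20)*20,x1,20):
        cv2.line(c,(int((x-x0)*k),0),(int((x-x0)*k),6),(0,255,255),1); cv2.putText(c,str(x),(int((x-x0)*k)-10,18),0,.4,(0,255,255),1)
    for y in range(-(-y0//20)*20,y1,20):
        cv2.line(c,(0,int((y-y0)*k)),(6,int((y-y0)*k)),(0,255,255),1); cv2.putText(c,str(y),(8,int((y-y0)*k)+4),0,.4,(0,255,255),1)
    cv2.imwrite('pics/'+fn,c)
crop('top',110,175,270,290,5,'topc1.png')
crop('top',210,175,420,275,3.8,'topc2.png')
crop('scene',300,215,520,370,3.6,'scc1.png')
```

```text
(no output)
```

View pics/topc1.png

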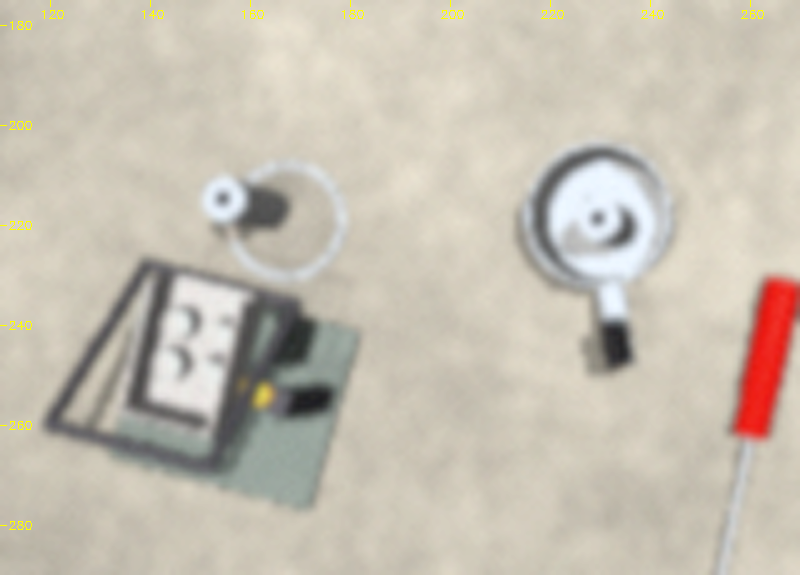

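View pics/topc2.png

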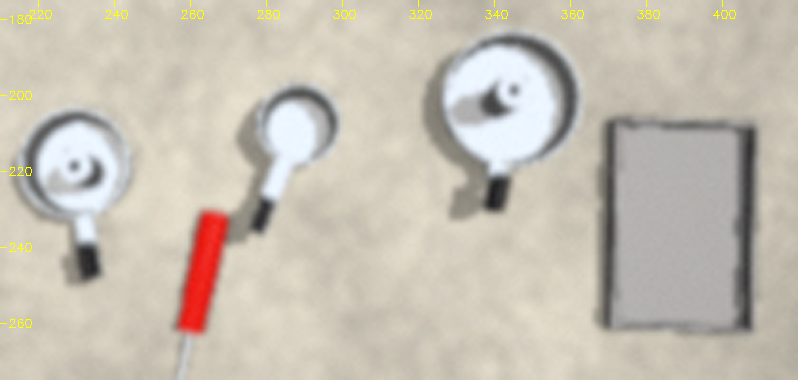

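View pics/scc1.png

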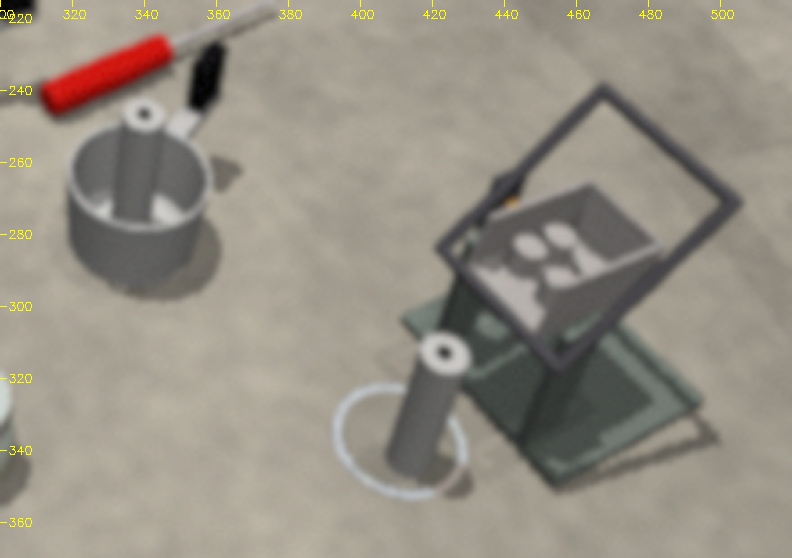

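The crops show 4 slugs in the bucket. The push bar's ends in the top view are at (140,227) and (119,260), and in the scene view at (467,240) and (504,271). The ring in the top view is centred at about (168,219), and insert C's top is at (154.5,215). The cups' handles all point towards the robot. Next I'll turn these into positions.

```bash
cat >> h.py <<'E'
def cam(d):
    if 'T_tool_cam' in d:
        T=np.eye(4); T[:3,:3]=R.from_rotvec(d['s']['tool_rot']).as_matrix(); T[:3,3]=d['s']['ee_pos']
        T=T@d['T_tool_cam']; return T[:3,:3],T[:3,3]
    return R.from_rotvec(d['attitude']).as_matrix(),np.array(d['position'])
def ray(d,uv):
    Rm,o=cam(d); K=d['mtx']
    v=Rm@np.array([(uv[0]-K[0,2])/K[0,0],-(uv[1]-K[1,2])/K[1,1],-1.]); return o,v
def onz(d,uv,z):
    o,v=ray(d,uv); return o+v*(z-o[2])/v[2]
def tri(pairs):
    A=np.zeros((3,3)); b=np.zeros(3)
    for d,uv in pairs:
        o,v=ray(d,uv); v=v/np.linalg.norm(v); P=np.eye(3)-np.outer(v,v); A+=P; b+=P@o
    return np.linalg.solve(A,b)
def proj(d,p):
    Rm,o=cam(d); q=Rm.T@(np.array(p)-o); K=d['mtx']
    return np.array([K[0,2]-K[0,0]*q[0]/q[2],K[1,2]+K[1,1]*q[1]/q[2]])
E
python3 - <<'E'
from h import *
import pickle
np.set_printoptions(precision=4,suppress=True)
S=pickle.load(open('s0.pkl','rb')); t=S['top']; s=S['scene']
f=lambda n,uv,z:print(n,onz(t,uv,z))
f('ring',(167.5,218.8),0); print('ring sc',onz(s,(411.3,336.5),0))
f('insC top',(154.5,214.8),.1); print('insC sc',onz(s,(423.5,313),.1), onz(s,(411,347),0))
f('bar a',(140,227.3),.177);f('bar b',(119.5,260),.177); f('hinge a',(169,236),.1);f('hinge b',(153,268),.1)
print('bar sc',onz(s,(467,240),.177),onz(s,(504,271),.177),onz(s,(423,283),.1),onz(s,(457,316),.1))
f('mid rim',(229.8,218.8),.06); f('mid grip',(233.3,243.5),.1); f('mid ins',(229.8,218.3),.104)
f('small rim',(287.5,208.5),.068); f('sm grip',(279,231.5),.108); 
f('lg rim',(343.5,200.8),.052); f('lg grip',(340.5,225),.09); f('lg ins',(345,198.5),.104)
for uv in [(371,206.5),(408,208),(369,261.5),(407,261.5)]: f('tray',uv,.03)
f('insB sc',(229.8,218),.104); print(onz(s,(340,246.5),.104), 'A',onz(s,(222,187),.104))
E
```

```text
ring [0.5643 0.3455 0.    ]
ring sc [0.5607 0.3485 0.    ]
insC top [0.5702 0.3567 0.1   ]
insC sc [0.5701 0.3588 0.1   ] [0.5815 0.362  0.    ]
bar a [0.5313 0.3726 0.177 ]
bar b [0.444  0.4262 0.177 ]
hinge a [0.5086 0.3139 0.1   ]
hinge b [0.4176 0.3588 0.1   ]
bar sc [0.421  0.3407 0.177 ] [0.4436 0.4282 0.177 ] [0.5093 0.3177 0.1   ] [0.5305 0.4058 0.1   ]
mid rim [0.5587 0.1433 0.06  ]
mid grip [0.4852 0.1286 0.1   ]
mid ins [0.5576 0.1381 0.104 ]
small rim [ 0.5871 -0.029   0.068 ]
sm grip [ 0.5181 -0.0031  0.108 ]
lg rim [ 0.6098 -0.1979  0.052 ]
lg grip [ 0.5356 -0.1817  0.09  ]
lg ins [ 0.6113 -0.1944  0.104 ]
tray [ 0.5936 -0.2848  0.03  ]
tray [ 0.5878 -0.3974  0.03  ]
tray [ 0.4269 -0.274   0.03  ]
tray [ 0.4258 -0.3885  0.03  ]
insB sc [0.5584 0.1381 0.104 ]
[0.5561 0.1408 0.104 ] A [ 0.6128 -0.1887  0.104 ]
```

```bash
cat > go.py <<'E'
# python3 go.py x y z psi_deg : turn about tool z first, then shift (tool axes, mm), from the measured pose
from h import *
import sys
def go(x,y,z,psi):
    s=bot.sense(); Rm=R.from_rotvec(s['tool_rot']).as_matrix()
    cur=np.degrees(np.arctan2(Rm[1,0],Rm[0,0])); dpsi=psi-cur
    p=np.radians(psi); G=np.array([[np.cos(p),np.sin(p),0],[np.sin(p),-np.cos(p),0],[0,0,-1.]])
    d=(np.array([x,y,z])-s['ee_pos'])*1e3
    print('clock %.2f'%s['clock'],'pos',s['ee_pos'].round(4),'psi %.1f'%cur,'w %.4f'%s['width'],'F',s['ft_force'].round(1),'j6 %.2f'%s['joint_pos'][5])
    print('turn az %.1f (mod 360)'%(-dpsi),'residual tilt fix(tool)',np.degrees(R.from_matrix(Rm.T@R.from_euler('z',-dpsi,degrees=True).as_matrix().T@np.eye(3)@G).as_rotvec()).round(1) if abs(dpsi)<1 else '')
    print('shift now-axes',(Rm.T@d).round(1),' shift after turn',(G.T@d).round(1))
if __name__=='__main__': go(*map(float,sys.argv[1:]))
E
python3 go.py .570 .3575 .247 161.7
```

```text
clock 0.15 pos [0.1806 0.5455 0.246 ] psi 161.7 w 0.0881 F [-0.6 -0.1 -0.1] j6 -0.21
turn az -0.0 (mod 360) residual tilt fix(tool) [-0.1 -0.  -0. ]
shift now-axes [-428.8  -56.    -1. ]  shift after turn [-428.8  -56.2   -1. ]
```

>>> servo_tool --targets '[1,-20,-3,0,0,0,0,1,-35,-4.5,0,0,0,0,1,-35,-4.5,0,0,0,0,1,-35,-4.5,0,0,0,0,1,-35,-4.5,0,0,0,0,1,-35,-4.5,0,0,0,0,1,-35,-4.5,0,0,0,0,1,-35,-4.5,0,0,0,0,1,-35,-4.5,0,0,0,0,1,-35,-4.5,0,0,0,0,1,-35,-4.5,0,0,0,0,1,-35,-4.5,0,0,0,0,1,-24,-3.5,0,0,0,0,1,0,0,0,0,0,0,1,0,0,0,0,0,0]' --force 40

```text
clock: 1.65
ee_pos: [0.5701, 0.3575, 0.2459]
tool_rot: [-0.502, -3.1, 0.001]
ft_force: [0.2, -0.2, -1.5]
width: 0.0883
finger_force: 0.0
```

```bash
python3 go.py .570 .3575 .080 161.7
python3 - <<'E'
from h import *
d=snap('wrist','w1.png')
for p in [(.57,.3575,.1),(.5625,.3475,0),(.5305,.4058,.1),(.432,.385,.177)]: print(proj(d,p).round(1))
E
```

```text
clock 1.65 pos [0.5701 0.3575 0.2459] psi 161.6 w 0.0883 F [ 0.2 -0.2 -1.5] j6 -0.87
turn az -0.1 (mod 360) residual tilt fix(tool) [-0.  -0.1 -0.2]
shift now-axes [ -0.2   0.  165.9]  shift after turn [ 1.000e-01 -1.000e-01  1.659e+02]
[276.9 199. ]
[268.1 174.2]
[312.6 144.7]
[246.4  10.5]
```

View pics/w1.png

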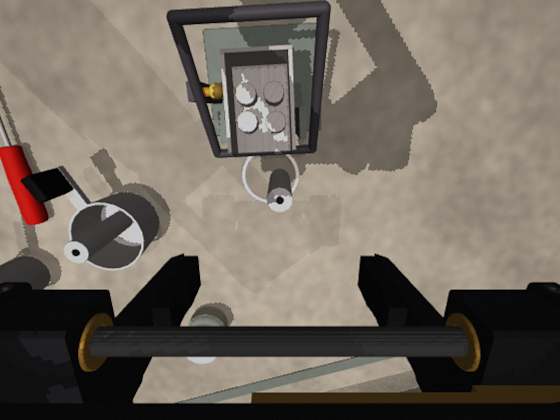

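The wrist view shows insert C's top at (280,200), within 3 px of prediction, and the bar's middle at (249,11), so the measurements hold. Now I'll grasp insert C and lift it.

>>> servo_tool --targets '[1,0,2,30,0,0,0,1,0,0,40,0,0,0,1,0,0,40,0,0,0,1,0,0,36,0,0,0,1,0,0,20,0,0,0,0.2,0,0,0,0,0,0,0.2,0,0,0,0,0,0,0.2,0,0,0,0,0,0,0.2,0,0,0,0,0,0,0.2,0,0,0,0,0,0,0.2,0,0,0,0,0,0,0.2,0,0,-20,0,0,0,0.2,0,0,-40,0,0,0,0.2,0,0,-40,0,0,0,0.2,0,0,-40,0,0,0,0.2,0,0,-20,0,0,0]' --force 40

```text
clock: 3.3
ee_pos: [0.5725, 0.3603, 0.2459]
tool_rot: [0.5, 3.096, 0.005]
ft_force: [-0.2, 0.8, -0.2]
width: 0.0177
finger_force: 0.0
```

```bash
python3 go.py .450 -.333 .240 180
```

```text
clock 3.30 pos [0.5725 0.3603 0.2459] psi 161.7 w 0.0177 F [-0.2  0.8 -0.2] j6 -0.86
turn az -18.3 (mod 360) residual tilt fix(tool) 
shift now-axes [-101.7 -696.7    3.5]  shift after turn [ 122.5 -693.3    5.9]
```

Run:
```python
from h import *
d=snap('wrist','w2.png'); t=snap('scene','sc2.png');
```

```text
(no output)
```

View pics/w2.png

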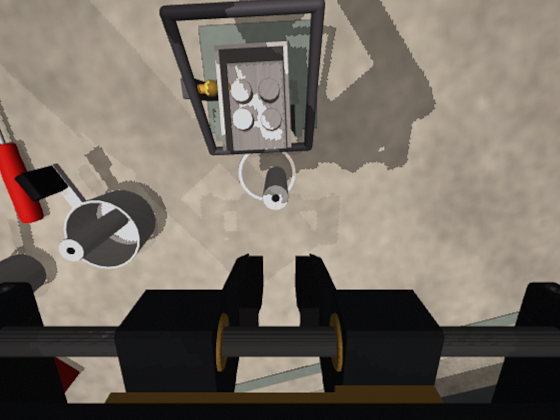

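Insert C is still standing untouched at (276,197), because the fingers were still closing when I lifted. I'll redo it with a smaller pre-opening and a longer wait.

>>> servo_tool --targets '[0.65,0,0,0,0,0,0,0.65,0,0,0,0,0,0,0.65,0,0,0,0,0,0,0.65,0,0,0,0,0,0,0.65,0,0,30,0,0,0,0.65,0,0,40,0,0,0,0.65,0,0,40,0,0,0,0.65,0,0,36,0,0,0,0.65,0,0,20,0,0,0,0.2,0,0,0,0,0,0,0.2,0,0,0,0,0,0,0.2,0,0,0,0,0,0,0.2,0,0,0,0,0,0,0.2,0,0,0,0,0,0,0.2,0,0,0,0,0,0]' --force 40

```text
clock: 4.9
ee_pos: [0.5722, 0.36, 0.0766]
tool_rot: [0.5, 3.099, 0.002]
ft_force: [-0.9, -1.7, 6.9]
width: 0.0251
finger_force: 39.8
```

>>> servo_tool --targets '[0.2,0,0,-20,0,0,0,0.2,0,0,-50,0,0,0,0.2,0,0,-50,0,0,-9,0.2,0,0,-45,0,0,-9,0.2,3,-25,0,0,0,0,0.2,8,-45,0,0,0,0,0.2,8,-45,0,0,0,0,0.2,8,-45,0,0,0,0,0.2,8,-45,0,0,0,0,0.2,8,-45,0,0,0,0,0.2,8,-45,0,0,0,0,0.2,8,-45,0,0,0,0,0.2,8,-45,0,0,0,0,0.2,8,-45,0,0,0,0,0.2,8,-45,0,0,0,0,0.2,8,-45,0,0,0,0,0.2,8,-45,0,0,0,0,0.2,8,-45,0,0,0,0,0.2,8,-45,0,0,0,0,0.2,6,-40,0,0,0,0]'

```text
clock: 6.9
ee_pos: [0.4354, -0.3347, 0.2399]
tool_rot: [0.032, 3.141, -0.0]
ft_force: [0.7, 0.7, -0.9]
width: 0.0249
finger_force: 39.7
```

```bash
python3 go.py .455 -.333 .084 180;python3 - <<'E'
from h import *
d=snap('wrist','w3.png')
for p in [(.5936,-.2848,.03),(.5878,-.3974,.03),(.4269,-.274,.03),(.4258,-.3885,.03)]: print(proj(d,p).round(1))
E
```

```text
clock 6.90 pos [ 0.4354 -0.3347  0.2399] psi 178.8 w 0.0249 F [ 0.7  0.7 -0.9] j6 -2.42
turn az -1.2 (mod 360) residual tilt fix(tool) 
shift now-axes [-19.5   2.1 155.9]  shift after turn [-19.6   1.7 155.9]
[316.5 295.8]
[233.5 293.7]
[328.5 174.9]
[231.4 176. ]
```

View pics/w3.png

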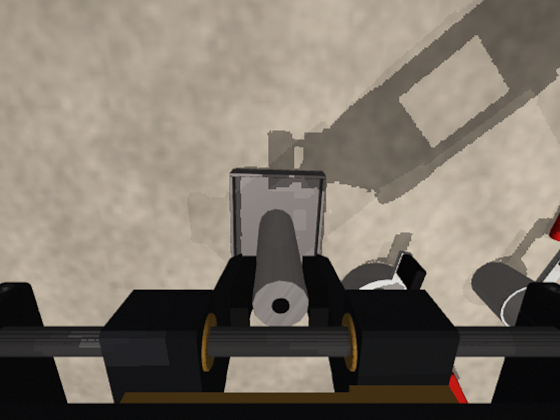

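>>> servo_tool --targets '[0.2,-20,2,0,0,0,0,0.2,0,0,40,0,0,0,0.2,0,0,45,0,0,0,0.2,0,0,40,0,0,0,0.2,0,0,22,0,0,0,0.2,0,0,8,0,0,0,0.2,0,0,3,0,0,0,0.2,0,0,0,0,0,0,0.5,0,0,0,0,0,0,0.5,0,0,0,0,0,0,0.5,0,0,0,0,0,0,0.5,0,0,-30,0,0,0,0.65,0,0,-45,0,0,0,0.65,0,0,-45,0,0,0,0.65,0,0,-40,0,0,0]'

```text
clock: 8.45
ee_pos: [0.4565, -0.3313, 0.2447]
tool_rot: [0.031, 3.14, -0.002]
ft_force: [0.6, -0.9, 0.1]
width: 0.0576
finger_force: 0.0
```

```bash
python3 go.py .612 -.192 .240 179
```

```text
clock 8.45 pos [ 0.4565 -0.3313  0.2447] psi 178.9 w 0.0576 F [ 0.6 -0.9  0.1] j6 -2.39
turn az -0.1 (mod 360) residual tilt fix(tool) [-0.1  0.1 -0.3]
shift now-axes [-152.7  142.3    4.7]  shift after turn [-153.   142.     4.7]
```

>>> servo_tool --targets '[0.65,-30,28,0,0,0,0,0.65,-31,29,0,0,0,0,0.65,-31,29,0,0,0,0,0.65,-31,28,0,0,0,0,0.65,-30,28,0,0,0,0,0.65,0,0,35,0,0,0,0.65,0,0,45,0,0,0,0.65,0,0,45,0,0,0,0.65,0,0,30,0,0,0,0.65,0,0,6,0,0,0,0.2,0,0,0,0,0,0,0.2,0,0,0,0,0,0,0.2,0,0,0,0,0,0,0.2,0,0,0,0,0,0,0.2,0,0,0,0,0,0,0.2,0,0,0,0,0,0]'

```text
clock: 10.05
ee_pos: [0.6133, -0.1929, 0.0826]
tool_rot: [0.031, 3.138, -0.003]
ft_force: [0.0, -1.3, 5.4]
width: 0.0253
finger_force: 40.0
```

```bash
python3 go.py .510 -.336 .250 180
```

```text
clock 10.05 pos [ 0.6133 -0.1929  0.0826] psi 178.9 w 0.0253 F [ 0.  -1.3  5.4] j6 -2.04
turn az -1.1 (mod 360) residual tilt fix(tool) 
shift now-axes [  99.9 -145.4 -167.4]  shift after turn [ 103.3 -143.1 -167.4]
```

>>> servo_tool --targets '[0.2,0,0,-20,0,0,0,0.2,0,0,-45,0,0,0,0.2,0,0,-45,0,0,0,0.2,0,0,-20,0,0,0,0.2,20,-29,0,0,0,0,0.2,30,-44,0,0,0,0,0.2,30,-44,0,0,0,0,0.2,20,-28,0,0,0,0,0.2,0,0,40,0,0,0,0.2,0,0,45,0,0,0,0.2,0,0,30,0,0,0,0.2,0,0,12,0,0,0,0.2,0,0,3,0,0,0,0.2,0,0,0,0,0,0,0.5,0,0,0,0,0,0,0.5,0,0,0,0,0,0,0.5,0,0,0,0,0,0,0.5,0,0,-40,0,0,0,0.65,0,0,-50,0,0,0,0.65,0,0,-50,0,0,0]'

```text
clock: 12.05
ee_pos: [0.5125, -0.3295, 0.2218]
tool_rot: [-0.031, -3.14, -0.002]
ft_force: [0.0, 0.4, -0.2]
width: 0.0563
finger_force: 0.0
```

```bash
python3 go.py .557 .1395 .230 180
python3 - <<'E'
from h import *
d=snap('top','top3.png');  s=snap('scene','sc3.png')
E
```

```text
clock 12.05 pos [ 0.5125 -0.3295  0.2218] psi 178.9 w 0.0563 F [ 0.   0.4 -0.2] j6 -2.32
turn az -1.1 (mod 360) residual tilt fix(tool) 
shift now-axes [-35.1 469.8  -7.7]  shift after turn [-44.5 469.   -8.2]
```

View pics/top3.png

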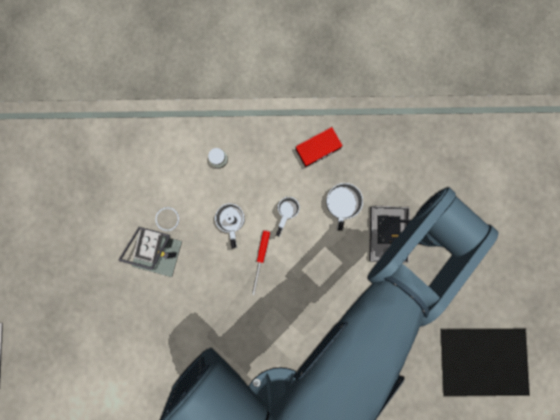

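The top view shows the large cup empty and not moved at (342,202), with the mid cup and insert B still at (230,220). Insert B is next.

>>> servo_tool --targets '[0.65,-3,25,0,0,0,0,0.65,-3,43,0,0,0,0,0.65,-3,43,0,0,0,0,0.65,-3,43,0,0,0,0,0.65,-3,43,0,0,0,0,0.65,-3,43,0,0,0,0,0.65,-3,43,0,0,0,0,0.65,-3,43,0,0,0,0,0.65,-3,43,0,0,0,0,0.65,-3,43,0,0,0,0,0.65,-3,43,0,0,0,0,0.65,-2,15,0,0,0,0,0.65,0,0,40,0,0,0,0.65,0,0,50,0,0,0,0.65,0,0,42,0,0,0,0.65,0,0,8,0,0,0,0.2,0,0,0,0,0,0,0.2,0,0,0,0,0,0,0.2,0,0,0,0,0,0,0.2,0,0,0,0,0,0]'

```text
clock: 14.15
ee_pos: [0.5589, 0.1393, 0.083]
tool_rot: [0.031, 3.138, 0.0]
ft_force: [-0.2, 0.4, -0.3]
width: 0.0273
finger_force: 0.0
```

>>> servo_tool --targets '[0.2,0,0,0,0,0,0,0.2,0,0,0,0,0,0,0.2,0,0,0,0,0,0]'

```text
clock: 14.45
ee_pos: [0.5589, 0.1395, 0.0827]
tool_rot: [0.031, 3.138, 0.0]
ft_force: [-0.5, -0.5, 6.6]
width: 0.025
finger_force: 40.0
```

```bash
python3 go.py .564 -.338 .250 180
```

```text
clock 14.45 pos [0.5589 0.1395 0.0827] psi 178.9 w 0.0250 F [-0.5 -0.5  6.6] j6 -1.51
turn az -1.1 (mod 360) residual tilt fix(tool) 
shift now-axes [ -15.1 -477.2 -167.3]  shift after turn [  -5.1 -477.5 -167.3]
```

>>> servo_tool --targets '[0.2,0,0,-20,0,0,0,0.2,0,0,-50,0,0,0,0.2,0,0,-50,0,0,0,0.2,0,0,-30,0,0,0,0.2,-1,-25,0,0,0,0,0.2,-1,-44,0,0,0,0,0.2,-1,-44,0,0,0,0,0.2,-1,-44,0,0,0,0,0.2,-1,-44,0,0,0,0,0.2,-1,-44,0,0,0,0,0.2,-1,-44,0,0,0,0,0.2,-2,-44,0,0,0,0,0.2,-2,-44,0,0,0,0,0.2,-2,-44,0,0,0,0,0.2,-1,-44,0,0,0,0,0.2,-1,-15,0,0,0,0,0.2,0,0,0,0,0,0]'

```text
clock: 16.15
ee_pos: [0.5622, -0.3428, 0.2303]
tool_rot: [-0.036, -3.141, -0.0]
ft_force: [-0.3, 0.4, -0.7]
width: 0.0251
finger_force: 40.0
```

```bash
python3 go.py .563 -.338 .083 179
python3 - <<'E'
from h import *
snap('wrist','w4.png')
E
```

```text
clock 16.15 pos [ 0.5622 -0.3428  0.2303] psi 178.7 w 0.0251 F [-0.3  0.4 -0.7] j6 -2.28
turn az -0.3 (mod 360) residual tilt fix(tool) [ 0.  -0.  -0.6]
shift now-axes [ -0.8   4.8 147.3]  shift after turn [ -0.8   4.8 147.3]
```

View pics/w4.png

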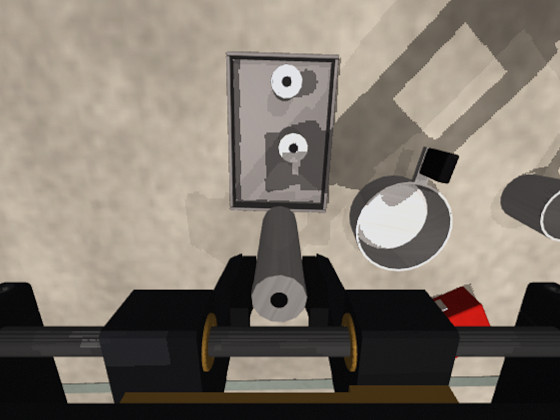

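The wrist view shows inserts C and A standing in the tray at (287,82) and (293,147). Insert B is in the gripper, above the free end.

>>> servo_tool --targets '[0.2,0,3,40,0,0,0,0.2,0,0,45,0,0,0,0.2,0,0,40,0,0,0,0.2,0,0,15,0,0,0,0.2,0,0,6,0,0,0,0.2,0,0,1,0,0,0,0.5,0,0,0,0,0,0,0.5,0,0,0,0,0,0,0.5,0,0,0,0,0,0,0.5,0,0,-40,0,0,0,0.5,0,0,-45,0,0,0,0.5,0,0,-45,0,0,0]' --force 60

```text
clock: 17.4
ee_pos: [0.5627, -0.3379, 0.2158]
tool_rot: [0.031, 3.141, -0.0]
ft_force: [-0.1, -0.3, 0.5]
width: 0.0444
finger_force: 0.0
```

```bash
python3 go.py .5145 -.0015 .220 -21
```

```text
clock 17.40 pos [ 0.5627 -0.3379  0.2158] psi 178.9 w 0.0444 F [-0.1 -0.3  0.5] j6 -2.27
turn az 199.9 (mod 360) residual tilt fix(tool) 
shift now-axes [ 55.  335.3  -4.3]  shift after turn [-165.6 -296.8   -4.2]
```

>>> servo_tool --targets '[0.5,0,0,0,0,0,8.4,0.5,0,0,0,0,0,8.4,0.5,0,0,0,0,0,8.4,0.5,0,0,0,0,0,8.4,0.5,0,0,0,0,0,8.4,0.5,0,0,0,0,0,8.4,0.5,0,0,0,0,0,8.4,0.5,0,0,0,0,0,8.4,0.5,0,0,0,0,0,8.4,0.5,0,0,0,0,0,8.4,0.5,0,0,0,0,0,8.4,0.5,0,0,0,0,0,8.4,0.5,0,0,0,0,0,8.4,0.5,0,0,0,0,0,8.4,0.5,0,0,0,0,0,8.4,0.5,0,0,0,0,0,8.4,0.5,0,0,0,0,0,8.4,0.5,0,0,0,0,0,8.4,0.5,0,0,0,0,0,8.4,0.5,0,0,0,0,0,8.4]'

```text
clock: 19.4
ee_pos: [0.563, -0.3382, 0.2148]
tool_rot: [3.127, 0.287, 0.002]
ft_force: [1.0, -0.3, 0.2]
width: 0.0442
finger_force: 0.0
```

>>> servo_tool --targets '[0.5,0,0,0,0,0,8.4,0.5,0,0,0,0,0,8.4,0.5,0,0,0,0,0,8.4,0.5,0,0,0,0,0,6.7,0.5,-15,-27,0,0,0,0,0.5,-25,-45,0,0,0,0,0.5,-25,-45,0,0,0,0,0.5,-25,-45,0,0,0,0,0.5,-25,-45,0,0,0,0,0.5,-25,-45,0,0,0,0,0.5,-26,-45,0,0,0,0,0.5,0,0,0,0,0,0]'

```text
clock: 20.6
ee_pos: [0.5149, -0.0052, 0.2147]
tool_rot: [-3.089, 0.564, -0.001]
ft_force: [0.0, -1.6, -1.1]
width: 0.0439
finger_force: 0.0
```

```bash
python3 go.py .5145 -.0015 .220 -21;  python3 - <<'E'
from h import *
d=snap('wrist','w5.png')
for p in [(.5181,-.003,.108),(.5871,-.029,.068)]: print(proj(d,p).round(1))
E
```

```text
clock 20.60 pos [ 0.5149 -0.0052  0.2147] psi -20.7 w 0.0439 F [ 0.  -1.6 -1.1] j6 1.69
turn az 0.3 (mod 360) residual tilt fix(tool) [-0.1 -0.   0.6]
shift now-axes [-1.7 -3.4 -5.3]  shift after turn [-1.7 -3.3 -5.3]
[277.5 209.5]
[277.6 118.5]
```

View pics/w5.png

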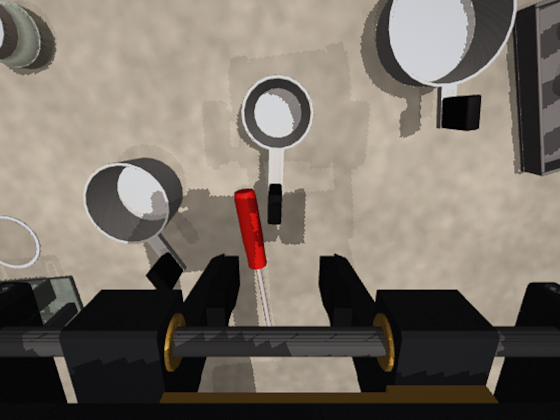

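The wrist view shows the small cup's rim at (277,114) and its black grip plate at x=275, rows 183–223. I'll work out the exact offset.

```bash
cat >> h.py <<'E'
def black(d,p,r=45):
    "centroid of the dark blob near the projection of p; returns its box"
    g=cv2.cvtColor(d['img'],cv2.COLOR_BGR2GRAY); m=(g<30).astype(np.uint8)
    n,l,st,c=cv2.connectedComponentsWithStats(m); u=proj(d,p)
    k=min((k for k in range(1,n) if 100<st[k,4]<4000),key=lambda k:np.linalg.norm(c[k]-u))
    pts=np.argwhere(l==k)[:,::-1]
    return c[k],st[k],cv2.minAreaRect(pts.astype(np.float32))
E
python3 - <<'E'
from h import *
d=snap('wrist')
print(black(d,(.5181,-.003,.1)))
ax=onz(d,(277,114.5),.068); print('axis',ax.round(4), 'rim r', [np.linalg.norm(onz(d,p,.068)-ax).round(4) for p in [(242,114),(312,114),(277,77),(277,152)]])
for uv,z in [((275,185),.108),((275,212),.108),((275,223),.076)]: print(np.linalg.norm(onz(d,uv,z)[:2]-ax[:2]).round(4), onz(d,uv,z).round(4))
E
```

```text
(array([272.01612903, 205.66330645]), array([266, 186,  13,  40, 496], dtype=int32), ((272.0, 205.5), (39.0, 12.0), 90.0))
axis [ 0.5914 -0.0326  0.068 ] rim r [np.float64(0.0317), np.float64(0.0317), np.float64(0.0311), np.float64(0.0336)]
0.0556 [ 0.54   -0.0115  0.108 ]
0.0796 [ 0.5176 -0.0029  0.108 ]
0.1022 [0.4967 0.0056 0.076 ]
```

Run:
```python
from h import *
d=snap('wrist'); ax=onz(d,(277,114.5),.068)
p=onz(d,(274.3,226),.108); v=p[:2]-ax[:2]; print(np.linalg.norm(v),np.degrees(np.arctan2(v[1],v[0])))
g=ax[:2]+.078*v/np.linalg.norm(v); print('grip',g)
from go import go; go(g[0],g[1],.083,-21)
```

```text
0.09263948110446792 157.72434975085517
grip [ 0.51974237 -0.0050229 ]
clock 20.75 pos [ 0.5164 -0.0107  0.2146] psi -21.0 w 0.0437 F [-0.7 -0.3  0.2] j6 1.69
turn az 0.0 (mod 360) residual tilt fix(tool) [ 0.  -0.1  0. ]
shift now-axes [  0.8  -6.5 131.6]  shift after turn [  1.1  -6.5 131.6]
```

Run:
```python
from h import *
for i in range(3):
    d=snap('wrist'); print(d['s']['clock'],d['s']['ee_pos'].round(4),d['s']['joint_vel'].round(3)[:3])
b=black(d,(.5181,-.003,.1)); print(b)
g=cv2.cvtColor(d['img'],cv2.COLOR_BGR2GRAY)
c=cv2.HoughCircles(cv2.GaussianBlur(g[40:180,200:360],(5,5),1),cv2.HOUGH_GRADIENT,1,100,param1=100,param2=20,minRadius=30,maxRadius=40); print(c)
ax=onz(d,(c[0,0,0]+200,c[0,0,1]+40),.068); print(ax)
p=onz(d,(b[1][0]+b[1][2]/2+.5,b[1][1]+b[1][3]),.108); v=p[:2]-ax[:2]; print(np.linalg.norm(v),np.degrees(np.arctan2(v[1],v[0])),p)
q=p[:2]-.014*v/np.linalg.norm(v); print(q)
from go import go; go(q[0],q[1],.083,-21)
```

```text
20.75 [ 0.5164 -0.0107  0.2146] [-0.032  0.015 -0.007]
20.8 [ 0.5164 -0.0113  0.2144] [-0.019  0.01  -0.002]
20.85 [ 0.5164 -0.0117  0.2142] [-0.011  0.007  0.001]
(array([268.15 , 208.014]), array([262, 188,  13,  40, 500], dtype=int32), ((268.0, 207.5), (39.0, 12.0), 90.0))
[[[68.5 77.5 34.9]]]
[ 0.59224286 -0.0289232   0.068     ]
0.09165435229938461 159.36190967117452 [0.50647038 0.00338165 0.108     ]
[ 0.51957194 -0.00155285]
clock 20.90 pos [ 0.5163 -0.0119  0.214 ] psi -21.2 w 0.0440 F [-0.5  0.7 -0.5] j6 1.69
turn az -0.2 (mod 360) residual tilt fix(tool) [ 0.  -0.  -0.3]
shift now-axes [ -0.8 -10.8 131. ]  shift after turn [ -0.6 -10.8 131. ]
```

>>> servo_tool --targets '[0.5,-1,-11,30,0,0,0,0.5,0,0,40,0,0,0,0.5,0,0,40,0,0,0,0.5,0,0,17,0,0,0,0.5,0,0,4,0,0,0,0.5,0,0,0,0,0,0,0.05,0,0,0,0,0,0,0.05,0,0,0,0,0,0,0.05,0,0,0,0,0,0,0.05,0,0,0,0,0,0,0.05,0,0,0,0,0,0,0.05,0,0,0,0,0,0]' --force 60

```text
clock: 22.1
ee_pos: [0.5193, 0.0004, 0.0833]
tool_rot: [-3.089, 0.573, -0.001]
ft_force: [-1.9, 0.4, 4.4]
width: 0.0115
finger_force: 59.6
```

>>> servo_tool --targets '[0.05,0,0,0,0,0,0,0.05,0,0,-10,0,0,0,0.05,0,0,-20,0,0,0,0.05,0,0,0,0,0,0]'

```text
clock: 22.5
ee_pos: [0.5205, -0.0, 0.115]
tool_rot: [3.089, -0.573, 0.006]
ft_force: [1.1, 0.4, -0.8]
width: 0.0116
finger_force: 59.6
```

```bash
python3 go.py .6177 .2924 .2 135
python3 - <<'E'
from h import *
snap('wrist','w6.png');
E
```

```text
clock 22.50 pos [ 0.5205 -0.      0.115 ] psi -21.0 w 0.0116 F [ 1.1  0.4 -0.8] j6 1.71
turn az -156.0 (mod 360) residual tilt fix(tool) 
shift now-axes [ -13.9 -307.9  -84.9]  shift after turn [138.  275.5 -85. ]
```

View pics/w6.png

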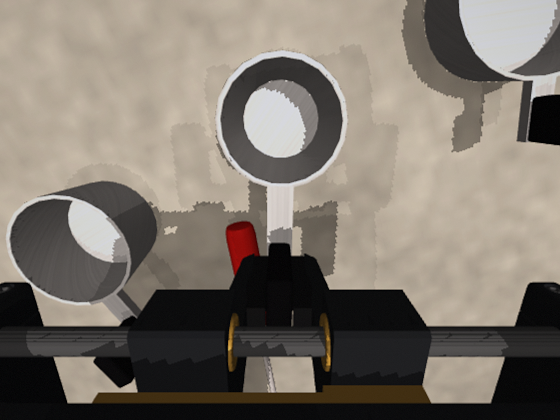

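The cup is held level, with its rim at (282,118). I'll lift it, turn it and carry it to the ring.

>>> servo_tool --targets '[0.05,0,0,-25,0,0,0,0.05,0,0,-40,0,0,-4,0.05,0,0,-30,0,0,-8,0.05,0,0,-10,0,0,-8,0.05,0,0,0,0,0,-8,0.05,0,0,0,0,0,-8,0.05,0,0,0,0,0,-8,0.05,0,0,0,0,0,-8,0.05,0,0,0,0,0,-8,0.05,0,0,0,0,0,-8,0.05,0,0,0,0,0,-8,0.05,0,0,0,0,0,-8,0.05,0,0,0,0,0,-8,0.05,0,0,0,0,0,-8,0.05,0,0,0,0,0,-8,0.05,0,0,0,0,0,-8,0.05,0,0,0,0,0,-8,0.05,0,0,0,0,0,-8,0.05,0,0,0,0,0,-8,0.05,0,0,0,0,0,-8]'

```text
clock: 24.55
ee_pos: [0.5184, 0.0003, 0.2165]
tool_rot: [-1.394, -2.814, 0.001]
ft_force: [0.6, 0.9, -1.0]
width: 0.0114
finger_force: 59.6
```

>>> servo_tool --targets '[0.05,0,0,0,0,0,-8,0.05,9,18,0,0,0,0,0.05,17,34,0,0,0,0,0.05,17,34,0,0,0,0,0.05,17,34,0,0,0,0,0.05,17,34,0,0,0,0,0.05,17,34,0,0,0,0,0.05,17,34,0,0,0,0,0.05,17,34,0,0,0,0,0.05,10,20,0,0,0,0,0.05,0,0,0,0,0,0,0.05,0,0,0,0,0,0]'

```text
clock: 25.75
ee_pos: [0.616, 0.2928, 0.2161]
tool_rot: [-1.201, -2.901, 0.003]
ft_force: [0.0, 0.1, -0.2]
width: 0.0114
finger_force: 59.6
```

```bash
python3 go.py .6177 .2933 .0833 135
python3 - <<'E'
from h import *
d=snap('wrist','w7.png')
s=d['s']; Rm=R.from_rotvec(s['tool_rot']).as_matrix()
# ring centre from white mask? project expectations
for p in [(.5625,.3485,0),(.5625+.037,.3485,0)]: print(proj(d,p).round(1))
ax=s['ee_pos']+Rm@np.array([.0735,0,0]); print('cup axis',ax.round(4))
E
```

```text
clock 25.75 pos [0.616  0.2928 0.2161] psi 135.0 w 0.0114 F [ 0.   0.1 -0.2] j6 -0.52
turn az 0.0 (mod 360) residual tilt fix(tool) [-0.1 -0.   0. ]
shift now-axes [ -1.    1.9 132.8]  shift after turn [ -0.9   1.6 132.8]
[279.  116.3]
[301.7 140.1]
cup axis [0.564  0.3448 0.2161]
```

View pics/w7.png

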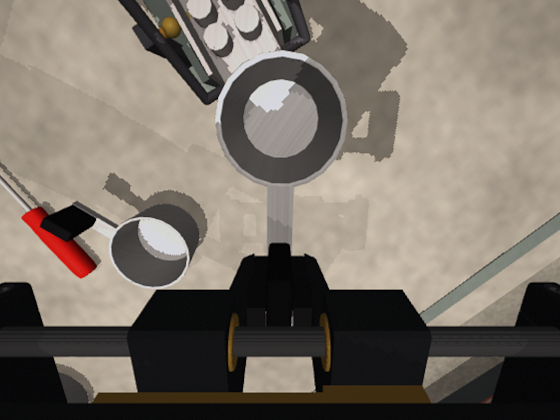

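The cup hangs over the ring. I'll lower it straight down and release.

>>> servo_tool --targets '[0.05,-1,1,30,0,0,0,0.05,0,0,40,0,0,0,0.05,0,0,35,0,0,0,0.05,0,0,15,0,0,0,0.05,0,0,7,0,0,0,0.05,0,0,4,0,0,0,0.05,0,0,1.5,0,0,0,0.05,0,0,0,0,0,0,0.05,0,0,0,0,0,0]'

```text
clock: 26.7
ee_pos: [0.6189, 0.2932, 0.0867]
tool_rot: [1.202, 2.9, 0.002]
ft_force: [-0.3, -0.1, -0.6]
width: 0.0118
finger_force: 59.6
```

>>> servo_tool --targets '[0.4,0,0,0,0,0,0,0.4,0,0,0,0,0,0,0.4,0,0,0,0,0,0,0.4,0,0,-20,0,0,0,0.4,0,0,-45,0,0,0,0.4,0,0,-50,0,0,0,0.4,0,0,-50,0,0,0,0.4,0,0,-20,0,0,0,0.4,0,0,0,0,0,0,0.4,0,0,0,0,0,0]'

```text
clock: 27.7
ee_pos: [0.6178, 0.2929, 0.2698]
tool_rot: [-1.203, -2.902, 0.0]
ft_force: [1.0, -0.0, -0.8]
width: 0.0353
finger_force: 0.0
```

Run:
```python
from h import *
from go import go
d=snap('wrist','w8.png'); t=snap('top','top8.png')
g=cv2.cvtColor(d['img'],cv2.COLOR_BGR2GRAY); print(d['s']['ee_pos'])
u=proj(d,(.5625,.3485,.068)); print(u, proj(d,(.5625,.3485,.0)))
x0,y0=int(u[0])-60,max(int(u[1])-60,0)
c=cv2.HoughCircles(cv2.GaussianBlur(g[y0:y0+120,x0:x0+120],(5,5),1),cv2.HOUGH_GRADIENT,1,100,param1=100,param2=15,minRadius=22,maxRadius=40); print(c)
if c is not None: print('axis',onz(d,(c[0,0,0]+x0,c[0,0,1]+y0),.068))
go(.432,.385,.28,75)
```

```text
[0.61784536 0.29293216 0.26980466]
[277.25138267 115.33879657] [277.44665607 114.24275982]
[[[63.5 59.5 30.2]]]
axis [0.56437313 0.35159061 0.068     ]
clock 27.80 pos [0.617  0.2926 0.2675] psi 135.0 w 0.0352 F [ 0.  -0.8 -0.6] j6 -0.52
turn az 60.0 (mod 360) residual tilt fix(tool) 
shift now-axes [196.1 -65.7 -11.8]  shift after turn [  41.3 -202.6  -12.5]
```

The small cup stands within 3–4 mm of the ring centre. I'll turn the tool to ψ=75 and move above the bar.

>>> servo_tool --targets '[0.4,0,0,0,0,0,8.5,0.4,0,0,0,0,0,8.5,0.4,0,0,0,0,0,8.5,0.4,0,0,0,0,0,8.5,0.4,0,0,0,0,0,8.5,0.4,0,0,0,0,0,8.5,0.4,0,0,0,0,0,9,0.4,4,-22,0,0,0,0,0.4,8,-40,0,0,0,0,0.4,8,-40,0,0,0,0,0.4,8,-40,0,0,0,0,0.4,8,-40,0,0,0,0,0.4,5,-20,0,0,0,0,0.4,0,0,0,0,0,0,0.4,0,0,0,0,0,0,0.4,0,0,0,0,0,0]'

```text
clock: 29.4
ee_pos: [0.4337, 0.383, 0.2693]
tool_rot: [2.487, 1.919, -0.002]
ft_force: [-1.1, -0.1, -0.8]
width: 0.0351
finger_force: 0.0
```

Run:
```python
from h import *
from go import go
go(.4315,.3855,.168,75)
d=snap('wrist','w9.png')
for p in [(.4436,.4282,.177),(.4210,.3407,.177),(.4315,.3855,.177)]: print(proj(d,p).round(1))
g=cv2.cvtColor(d['img'],cv2.COLOR_BGR2GRAY)
# dark bar profile across columns at rows ahead of gripper
for r in range(140,260,15):
    row=g[r,200:380].astype(int); print(r,(np.where(row<75)[0]+200)[[0,-1]] if (row<75).any() else None, (row<75).sum())
```

```text
clock 29.40 pos [0.4337 0.383  0.2693] psi 75.3 w 0.0351 F [-1.1 -0.1 -0.8] j6 0.77
turn az 0.3 (mod 360) residual tilt fix(tool) [-0.   0.1  0.6]
shift now-axes [  2.   -2.7 101.3]  shift after turn [  1.9  -2.8 101.3]
[276.2 163.5]
[276.9 267.3]
[275.3 217.6]
140 None 0
155 [287 379] 84
170 [260 373] 98
185 [274 368] 14
200 [274 376] 27
215 [273 364] 43
230 [274 305] 10
245 [274 333] 24
```

>>> servo_tool --targets '[0.4,1,0,30,0,0,0,0.4,0,0,35,0,0,0,0.4,0,0,26,0,0,0,0.4,0,0,10,0,0,0,0.22,0,0,0,0,0,0,0.22,0,0,0,0,0,0,0.22,0,0,0,0,0,0,0.22,0,0,0,0,0,0]'

```text
clock: 30.25
ee_pos: [0.4341, 0.3851, 0.1708]
tool_rot: [2.486, 1.92, 0.004]
ft_force: [-0.7, 0.4, 0.3]
width: 0.0194
finger_force: 0.0
```

Run:
```python
from h import *
from go import go
go(.4315,.3855,.168,75)
d=snap('wrist','w10.png')
print(proj(d,(.4315,.3855,.177)))
g=cv2.cvtColor(d['img'],cv2.COLOR_BGR2GRAY)
for r in range(170,260,10):
    row=g[r,200:380].astype(int); w=(np.where(row<75)[0]+200); print(r,w[:1],w[-1:],len(w))
```

```text
clock 30.25 pos [0.4341 0.3851 0.1708] psi 75.4 w 0.0194 F [-0.7  0.4  0.3] j6 0.78
turn az 0.4 (mod 360) residual tilt fix(tool) [ 0.1 -0.1  0.7]
shift now-axes [-0.3 -2.6  2.8]  shift after turn [-0.3 -2.6  2.8]
[273.2781178  288.07423092]
170 [336] [376] 41
180 [339] [379] 41
190 [294] [357] 64
200 [271] [324] 54
210 [270] [379] 36
220 [270] [359] 21
230 [270] [298] 19
240 [270] [363] 37
250 [270] [355] 19
```

The bar is caged between the fingers. I'll push it over along its arc.

>>> servo_tool --targets '[0.22,0,7.1,-7.7,0,0,0,0.22,0,7.7,-7.1,0,0,0,0.22,0,8.3,-6.4,0,0,0,0.22,0,8.8,-5.6,0,0,0,0.22,0,9.3,-4.8,0,0,0,0.22,0,9.7,-4,0,0,0,0.22,0,10,-3.1,0,0,0,0.22,0,10.2,-2.3,0,0,0,0.22,0,10.4,-1.4,0,0,0,0.22,0,10.5,-0.5,0,0,0,0.22,0,10.5,0.5,0,0,0,0.22,0,10.4,1.4,0,0,0,0.22,0,10.2,2.3,0,0,0,0.22,0,10,3.1,0,0,0,0.22,0,9.7,4,0,0,0,0.22,0,9.3,4.8,0,0,0,0.22,0,8.8,5.6,0,0,0,0.22,0,4,3,0,0,0,0.22,0,0,0,0,0,0,0.22,0,0,0,0,0,0]'

```text
clock: 32.3
ee_pos: [0.5921, 0.3428, 0.1868]
tool_rot: [-2.486, -1.92, 0.003]
ft_force: [-5.1, -0.7, -0.8]
width: 0.0194
finger_force: 2.4
```

>>> servo_tool --targets '[0.22,0,0,0,0,0,0,0.22,0,0,0,0,0,0,0.22,0,0,0,0,0,0,0.22,0,0,0,0,0,0,0.22,0,0,0,0,0,0,0.22,0,0,0,0,0,0,0.22,0,0,0,0,0,0]'

```text
clock: 33.0
ee_pos: [0.5917, 0.3429, 0.187]
tool_rot: [-2.485, -1.921, 0.003]
ft_force: [-4.9, -1.3, 0.5]
width: 0.0195
finger_force: 2.5
```

Run:
```python
from h import *
w=snap('wrist'); s=snap('scene'); t=snap('top'); print(w['s']['ee_pos'],w['s']['ft_force'])
# composite of crops around cup/bucket
u=proj(s,(.54,.355,.08)).astype(int); v=proj(t,(.54,.355,.08)).astype(int)
a=cv2.resize(s['img'][max(u[1]-70,0):u[1]+70,u[0]-70:u[0]+70],(400,400),interpolation=3)
b=cv2.resize(t['img'][v[1]-40:v[1]+40,v[0]-40:v[0]+40],(400,400),interpolation=3)
cv2.imwrite('pics/pour.png',np.hstack([a,b]))
```

```text
[0.59169335 0.34294619 0.18704537] [-4.93844579 -1.34090158  0.49357566]
```

The spring pushes back at about 5 N, so the bucket is tipped to about 1.5 rad. Now I'll swing it home.

>>> servo_tool --targets '[0.22,0,-4,-3,0,0,0,0.22,0,-8.8,-5.6,0,0,0,0.22,0,-9.3,-4.8,0,0,0,0.22,0,-9.7,-4,0,0,0,0.22,0,-10,-3.1,0,0,0,0.22,0,-10.2,-2.3,0,0,0,0.22,0,-10.4,-1.4,0,0,0,0.22,0,-10.5,-0.5,0,0,0,0.22,0,-10.5,0.5,0,0,0,0.22,0,-10.4,1.4,0,0,0,0.22,0,-10.2,2.3,0,0,0,0.22,0,-10,3.1,0,0,0,0.22,0,-9.7,4,0,0,0,0.22,0,-9.3,4.8,0,0,0,0.22,0,-8.8,5.6,0,0,0,0.22,0,-8.3,6.4,0,0,0,0.22,0,-7.7,7.1,0,0,0,0.22,0,-7.1,7.7,0,0,0,0.22,0,-3,3,0,0,0,0.22,0,0,0,0,0,0]'

```text
clock: 35.15
ee_pos: [0.43, 0.3854, 0.1658]
tool_rot: [2.486, 1.921, -0.001]
ft_force: [-0.8, -0.4, 0.5]
width: 0.019
finger_force: 0.0
```

>>> servo_tool --targets '[0.4,0,0,0,0,0,0,0.4,0,0,0,0,0,0,0.4,0,0,0,0,0,0,0.4,0,0,-20,0,0,0,0.4,0,0,-40,0,0,0,0.4,0,0,-40,0,0,0,0.4,0,0,-20,0,0,0,0.4,0,0,0,0,0,0,0.4,0,0,0,0,0,0]'

```text
clock: 36.05
ee_pos: [0.4303, 0.3852, 0.2859]
tool_rot: [2.486, 1.92, 0.0]
ft_force: [-0.3, 0.5, -0.3]
width: 0.0352
finger_force: 0.0
```

Run:
```python
from h import *
from go import go
d=snap('wrist','w11.png'); s=snap('scene','sc11.png'); t=snap('top','top11.png'); print(d['s']['ee_pos'])
g=cv2.cvtColor(d['img'],cv2.COLOR_BGR2GRAY)
print(proj(d,(.4315,.3855,.177)),proj(d,(.4436,.4282,.177)))
for r in range(170,250,20):
    w=(np.where(g[r,200:380]<75)[0]+200); print(r,w[:1],w[-1:],len(w))
# bucket home? compare scene/top with start images around bar
import pickle; S=pickle.load(open('s0.pkl','rb'))
for n,x in (('scene',s),('top',t)):
    u=proj(x,(.432,.385,.177)).astype(int); a=x['img'][u[1]-25:u[1]+25,u[0]-25:u[0]+25]; b=S[n]['img'][u[1]-25:u[1]+25,u[0]-25:u[0]+25]; print(n,cv2.absdiff(a,b).mean())
go(.6178,.2935,.27,135)
```

```text
[0.43034401 0.3852469  0.28587848]
[279.80000392 212.60888813] [280.96433115 161.75501051]
170 [264] [372] 79
190 [278] [367] 12
210 [278] [363] 25
230 [278] [357] 29
scene 8.900666666666666
top 40.33786666666666
clock 36.20 pos [0.4296 0.3848 0.2841] psi 75.4 w 0.0353 F [ 0.8 -0.5 -0.1] j6 0.78
turn az -59.6 (mod 360) residual tilt fix(tool) 
shift now-axes [-40.8 205.2  13.7]  shift after turn [-197.7   68.5   14.1]
```

The bar is back where it was before the push, at the same 3 px offset, so the bucket is home. I'll go over the mid cup's handle with the camera over the cup (ψ=11).

```bash
python3 go.py .4835 .1286 .23 11
```

```text
clock 36.20 pos [0.4296 0.3848 0.2841] psi 75.4 w 0.0353 F [ 0.8 -0.5 -0.1] j6 0.78
turn az 64.4 (mod 360) residual tilt fix(tool) 
shift now-axes [-234.1  117.1   54.4]  shift after turn [  4.  261.8  54.1]
```

>>> servo_tool --targets '[0.5,0,0,0,0,0,8,0.5,0,0,0,0,0,8,0.5,0,0,0,0,0,8,0.5,0,0,0,0,0,8,0.5,0,0,0,0,0,8,0.5,0,0,0,0,0,8,0.5,0,0,0,0,0,8,0.5,0,0,0,0,0,8.4,0.5,1,22,0,0,0,0,0.5,1,40,0,0,0,0,0.5,1,40,0,0,0,0,0.5,1,40,10,0,0,0,0.5,0,40,14,0,0,0,0.5,0,40,15,0,0,0,0.5,0,40,15,0,0,0,0.5,0,0,0,0,0,0,0.5,0,0,0,0,0,0,0.5,0,0,0,0,0,0]'

```text
clock: 38.0
ee_pos: [0.4839, 0.1297, 0.232]
tool_rot: [-3.127, -0.301, 0.001]
ft_force: [-0.7, 1.2, 0.2]
width: 0.0441
finger_force: 0.0
```

```bash
cat >> h.py <<'E'
def cup(d,ax,grip,h,r):
    "refine cup axis (rim circle at height h) and grip plate from a wrist view with the camera over the cup"
    g=cv2.GaussianBlur(cv2.cvtColor(d['img'],cv2.COLOR_BGR2GRAY),(5,5),1); u=proj(d,(*ax,h)); rp=r*d['mtx'][0,0]/(cam(d)[1][2]-h)
    k=int(rp*1.7); x0,y0=max(int(u[0])-k,0),max(int(u[1])-k,0)
    c=cv2.HoughCircles(g[y0:int(u[1])+k,x0:int(u[0])+k],cv2.HOUGH_GRADIENT,1,200,param1=100,param2=15,minRadius=int(rp*.9),maxRadius=int(rp*1.1))
    a=onz(d,(c[0,0,0]+x0,c[0,0,1]+y0),h) if c is not None else None
    b=black(d,(*grip,h+.03)); B=b[1]
    return u,rp,c,a,b
E
python3 - <<'E'
from h import *
from go import go
d=snap('wrist','w12.png'); print(d['s']['joint_vel'].round(3))
u,rp,c,a,b=cup(d,(.5587,.1433),(.4852,.1286),.06,.0425); print(u,rp,c,a,b)
p=onz(d,(b[1][0]+b[1][2]/2,b[1][1]+b[1][3]),.100); v=p[:2]-a[:2]; print(np.linalg.norm(v),np.degrees(np.arctan2(v[1],v[0])))
q=a[:2]+.078*v/np.linalg.norm(v); print(q)
go(q[0],q[1],.075,np.degrees(np.arctan2(-v[1],-v[0])))
E
```

```text
[ 0.018 -0.008 -0.008 -0.004  0.001 -0.004]
[281.58264774 118.55997428] 41.07773534798936 [[[63.5 62.5 44.4]]] [0.56406346 0.15044717 0.06      ] (array([276.63701923, 196.64182692]), array([271, 178,  12,  37, 416], dtype=int32), ((276.5, 196.0), (36.0, 11.0), 90.0))
0.09363950410543696 -168.01816102188408
[0.48776281 0.13425424]
clock 38.05 pos [0.484  0.13   0.2323] psi 11.0 w 0.0441 F [-0.9  0.1  0. ] j6 1.40
turn az -0.9 (mod 360) residual tilt fix(tool) [-0.  -0.  -1.9]
shift now-axes [  4.5  -3.4 157.3]  shift after turn [  4.6  -3.4 157.3]
```

Run:
```python
from h import *
from go import go
d=snap('wrist'); g=cv2.cvtColor(d['img'],cv2.COLOR_BGR2GRAY)
b=black(d,(.4852,.1286,.09)); print(b[1])
B=b[1]; print([ (r,(np.where(g[r,255:305]<60)[0]+255)[[0,-1]]) for r in (185,195,205,212)])
hs=cv2.cvtColor(d['img'],cv2.COLOR_BGR2HSV)
# bright rim pixels: unsaturated and bright against beige bench
m=((hs[...,1]<25)&(hs[...,2]>150)).astype(np.uint8); m[170:]=0
n,l,st,c=cv2.connectedComponentsWithStats(m); 
for k in range(1,n):
    if st[k,4]>150: print(st[k],c[k].round(1))
p=onz(d,(277.5,B[1]+B[3]),.1); Rm=R.from_rotvec(d['s']['tool_rot']).as_matrix()
print('plate outer top, tool xy',(Rm.T@(p-d['s']['ee_pos'])*1e3).round(1))
k=cv2.HoughCircles(cv2.GaussianBlur(g[50:190,200:360],(5,5),1),cv2.HOUGH_GRADIENT,1,3,param1=80,param2=12,minRadius=34,maxRadius=52); print(k[0][:8])
```

```text
[271 179  13  36 399]
[(185, array([272, 283])), (195, array([271, 283])), (205, array([271, 283])), (212, array([271, 282]))]
[  26    8  118   95 1621] [82. 54.]
[ 61  43  21  22 224] [70.4 54. ]
[ 93  55  44  56 361] [123.   90.1]
[235  65  89 105 927] [279.  116.3]
[ 247   79   57   67 2906] [275.2 112.4]
[   0  104   49   66 1451] [ 13.4 134.6]
plate outer top, tool xy [-11.   -2.9 132.3]
[[80.5 61.5 43.5]
 [65.5 62.5 36.9]
 [75.5 64.5 46.8]
 [75.5 59.5 46.8]
 [69.5 63.5 40.2]
 [85.5 61.5 38. ]
 [80.5 64.5 44.8]
 [72.5 62.5 38.1]]
```

>>> servo_tool --targets '[0.5,4,-2.5,40,0,0,0,0.5,0,0,45,0,0,0,0.5,0,0,45,0,0,0,0.5,0,0,20,0,0,0,0.5,0,0,7,0,0,0,0.5,0,0,0,0,0,0,0.05,0,0,0,0,0,0,0.05,0,0,0,0,0,0,0.05,0,0,0,0,0,0,0.05,0,0,0,0,0,0,0.05,0,0,0,0,0,0,0.05,0,0,0,0,0,0,0.05,0,0,0,0,0,0]' --force 60

```text
clock: 39.4
ee_pos: [0.488, 0.1321, 0.0759]
tool_rot: [3.127, 0.3, 0.001]
ft_force: [-2.1, 0.2, 5.7]
width: 0.0117
finger_force: 60.0
```

>>> servo_tool --targets '[0.05,0,0,-10,0,0,0,0.05,0,0,-30,0,0,0,0.05,0,0,-45,0,0,0,0.05,0,0,-45,0,0,0,0.05,0,0,-10,0,0,0,0.05,0,0,0,0,0,0,0.05,0,0,0,0,0,0]'

```text
clock: 40.1
ee_pos: [0.4866, 0.1321, 0.2139]
tool_rot: [-3.127, -0.3, 0.003]
ft_force: [-0.1, 0.0, -1.2]
width: 0.0112
finger_force: 60.0
```

```bash
cat >> h.py <<'E'
def rims(d,h=0):
    hs=cv2.cvtColor(d['img'],cv2.COLOR_BGR2HSV)
    m=((hs[...,1]<25)&(hs[...,2]>150)).astype(np.uint8); m[250:]=0
    n,l,st,c=cv2.connectedComponentsWithStats(m)
    return [(st[k],c[k].round(1)) for k in range(1,n) if st[k,4]>150]
E
python3 - <<'E'
from h import *
from go import go
d=snap('wrist','w13.png'); t=snap('top','top13.png'); s=snap('scene','sc13.png')
for r in rims(d): print(*r)
import pickle; S=pickle.load(open('s0.pkl','rb'))
for n,x in (('scene',s),('top',t)):
    for nm,P in (('large',(.606,-.197,.05)),('small0',(.59,-.03,.05))):
        u=proj(x,P).astype(int); a=x['img'][u[1]-22:u[1]+22,u[0]-22:u[0]+22]; b=S[n]['img'][u[1]-22:u[1]+22,u[0]-22:u[0]+22]; print(n,nm,u,cv2.absdiff(a,b).mean())
go(.596,-.121,.2,-80)
E
```

```text
[  11    5  126  101 1783] [70.4 53.3]
[ 192   29  176  184 2985] [279.6 112. ]
[ 50  43  22  22 262] [59.7 54.3]
[ 85  55  46  58 404] [116.6  91.4]
[ 224   64   98  114 8557] [273.  120.9]
[  0 116  35  27 506] [ 11.9 129.8]
scene large [223 200] 16.12706611570248
scene small0 [273 231] 37.60915977961432
top large [343 202] 12.574207988980715
top small0 [287 208] 16.867768595041323
clock 40.25 pos [0.4862 0.132  0.213 ] psi 11.0 w 0.0114 F [ 0.3  0.8 -0.9] j6 1.41
turn az 91.0 (mod 360) residual tilt fix(tool) 
shift now-axes [ 59.7 269.3  12.6]  shift after turn [268.3 -64.1  13. ]
```

>>> servo_tool --targets '[0.05,0,0,0,0,0,5,0.05,0,0,0,0,0,8.2,0.05,0,0,0,0,0,8.2,0.05,0,0,0,0,0,8.2,0.05,0,0,0,0,0,8.2,0.05,0,0,0,0,0,8.2,0.05,0,0,0,0,0,8.2,0.05,0,0,0,0,0,8.2,0.05,0,0,0,0,0,8.2,0.05,0,0,0,0,0,8.2,0.05,0,0,0,0,0,8.2,0.05,0,0,0,0,0,4,0.05,20,5,0,0,0,0,0.05,41,10,0,0,0,0,0.05,41,10,0,0,0,0,0.05,41,10,0,0,0,0,0.05,41,10,0,0,0,0,0.05,41,10,0,0,0,0,0.05,41,9,0,0,0,0,0.05,0,0,0,0,0,0]'

```text
clock: 42.25
ee_pos: [0.4698, -0.1451, 0.214]
tool_rot: [2.4, -2.025, -0.002]
ft_force: [-0.4, 0.8, -1.0]
width: 0.0113
finger_force: 60.0
```

>>> servo_tool --targets '[0.05,0,0,0,0,0,0,0.05,0,0,0,0,0,0,0.05,0,0,0,0,0,0]'

```text
clock: 42.55
ee_pos: [0.4705, -0.1395, 0.2147]
tool_rot: [-2.408, 2.018, 0.002]
ft_force: [-0.6, -0.3, -1.1]
width: 0.0115
finger_force: 60.0
```

Run:
```python
from h import *
from go import go
d=snap('wrist','w14.png'); 
for r in rims(d): print(*r)
print('pred large',proj(d,(.61,-.198,.052)),proj(d,(.61+.055,-.198,.052)), 'grip',proj(d,(.5356,-.1817,.09)))
print(black(d,(.5356,-.1817,.08))[1])
go(.596,-.121,.2,-80)
```

```text
[  87   30  281  220 9813] [204.  119.4]
[ 225   70  110  108 8845] [280.6 125. ]
pred large [145.90944689 109.16911306] [86.77498881 98.35468403] grip [214.01853297 145.03287772]
[177  15  73  23 270]
clock 42.60 pos [ 0.4706 -0.1395  0.2149] psi -79.9 w 0.0116 F [ 0.2 -0.2 -0.8] j6 2.43
turn az 0.1 (mod 360) residual tilt fix(tool) [0.  0.  0.2]
shift now-axes [   3.7 -126.7   14.9]  shift after turn [   3.5 -126.7   14.9]
```

Run:
```python
from h import *
d=snap('wrist'); hs=cv2.cvtColor(d['img'],cv2.COLOR_BGR2HSV)
m=((hs[...,1]<25)&(hs[...,2]>150)).astype(np.uint8); m[250:]=0; m[:,:70]=0
e=m.copy(); e[:,186:]=0
pts=[]
for r in range(20,220):
    w=np.where(e[r])[0]
    if len(w): pts.append((w[0],r))
pts=np.array([p for p in pts if p[0]<150]); print(len(pts),pts[0],pts[-1])
q=np.array([onz(d,p,.052)[:2] for p in pts])
from scipy.optimize import least_squares
f=lambda x:np.hypot(*(q-x[:2]).T)-x[2]
o=least_squares(f,[.61,-.198,.055],loss='soft_l1',f_scale=.001); print(o.x,np.abs(o.fun).mean())
o=least_squares(lambda x:np.hypot(*(q-x[:2]).T)-.0545,[.61,-.198],loss='soft_l1',f_scale=.001); print(o.x,np.abs(o.fun).mean())
# held cup rim: right side outline
zr=d['s']['ee_pos'][2]-.0759+.06
h=m.copy(); h[:,:290]=0; P=[]
for r in range(20,200):
    w=np.where(h[r])[0]
    if len(w): P.append((w[-1],r))
P=np.array([p for p in P if p[0]>310]); Q=np.array([onz(d,p,zr) for p in P]); Rm=R.from_rotvec(d['s']['tool_rot']).as_matrix(); Q=(Q-d['s']['ee_pos'])@Rm
o=least_squares(lambda x:np.hypot(*(Q[:,:2]-x[:2]).T)-x[2],[.078,0,.044],loss='soft_l1',f_scale=.001); print('held',o.x,np.abs(o.fun).mean())
# large handle direction: dark px between
g=cv2.cvtColor(d['img'],cv2.COLOR_BGR2GRAY); n,l,st,c=cv2.connectedComponentsWithStats((g<35).astype(np.uint8))
print([(st[k],c[k].round(0)) for k in range(1,n) if 100<st[k,4]<5000])
```

```text
123 [134  42] [148 164]
[ 0.61034805 -0.1999112   0.05451763] 0.00022045113596406453
[ 0.61036876 -0.19990843] 0.0002203932205858886
held [ 0.0734734  -0.0016412   0.04405833] 0.0002807779118207427
[(array([343,   0,  17,  54, 153], dtype=int32), array([351.,  26.])), (array([177,  15,  73,  23, 307], dtype=int32), array([213.,  27.])), (array([   0,   80,   67,  120, 2367], dtype=int32), array([ 28., 147.]))]
```

The large cup's axis fits at (.6104,−.1999), and the held mid cup's axis is 73.5 mm from the TCP. I'll shift over and lower it.

>>> servo_tool --targets '[0.05,2,-15,0,0,0,0,0.05,3,-40,0,0,0,0,0.05,3,-40,0,0,0,0,0.05,2,-30.5,0,0,0,0,0.05,0,0,0,0,0,0,0.05,0,0,0,0,0,0,0.05,0,0,30,0,0,0,0.05,0,0,40,0,0,0,0.05,0,0,10,0,0,0,0.05,0,0,0,0,0,0,0.05,0,0,0,0,0,0]'

```text
clock: 43.75
ee_pos: [0.5964, -0.1294, 0.1369]
tool_rot: [-2.406, 2.02, -0.003]
ft_force: [-1.0, -0.7, -0.9]
width: 0.0114
finger_force: 60.0
```

```bash
python3 go.py .596 -.1278 .0805 -80
```

```text
clock 43.75 pos [ 0.5964 -0.1294  0.1369] psi -80.0 w 0.0114 F [-1.  -0.7 -0.9] j6 2.56
turn az -0.0 (mod 360) residual tilt fix(tool) [-0.1 -0.1 -0.1]
shift now-axes [-1.7  0.2 56.4]  shift after turn [-1.6  0.1 56.4]
```

>>> servo_tool --targets '[0.05,-1.5,0,10,0,0,0,0.05,0,0,15,0,0,0,0.05,0,0,15,0,0,0,0.05,0,0,9,0,0,0,0.05,0,0,4,0,0,0,0.05,0,0,2,0,0,0,0.05,0,0,1,0,0,0,0.05,0,0,0,0,0,0,0.05,0,0,0,0,0,0,0.05,0,0,0,0,0,0]'

```text
clock: 44.75
ee_pos: [0.5958, -0.1274, 0.08]
tool_rot: [-2.406, 2.02, 0.0]
ft_force: [-3.9, 2.6, 5.3]
width: 0.0116
finger_force: 60.0
```

>>> servo_tool --targets '[0.35,0,0,0,0,0,0,0.35,0,0,0,0,0,0,0.35,0,0,0,0,0,0,0.35,0,0,-20,0,0,0,0.35,0,0,-40,0,0,0,0.35,0,0,-45,0,0,0,0.35,0,0,-45,0,0,0,0.35,0,0,0,0,0,0,0.35,0,0,0,0,0,0,0.35,0,0,0,0,0,0]'

```text
clock: 45.75
ee_pos: [0.5948, -0.1272, 0.2275]
tool_rot: [2.405, -2.02, -0.004]
ft_force: [-0.7, -0.5, -0.9]
width: 0.0309
finger_force: 0.0
```

```bash
cat >> h.py <<'E'
from scipy.optimize import least_squares
def rimfit(d,ax,h,r,smin=.8,smax=1.15,rmax=250):
    "circle fit (known height) to the outer edge of the bright rim, searched radially about ax"
    hs=cv2.cvtColor(d['img'],cv2.COLOR_BGR2HSV); m=(hs[...,1]<25)&(hs[...,2]>150)
    P=[]
    for a in np.linspace(0,2*np.pi,240,endpoint=False):
        for k in np.arange(r*1.25,r*.75,-.0004):
            u=proj(d,(ax[0]+k*np.cos(a),ax[1]+k*np.sin(a),h)).round().astype(int)
            if 0<=u[0]<560 and 0<=u[1]<rmax and m[u[1],u[0]]: P.append(onz(d,u,h)[:2]); break
    P=np.array(P); o=least_squares(lambda x:np.hypot(*(P-x[:2]).T)-x[2],[*ax,r],loss='soft_l1',f_scale=.0007)
    return o.x.round(4),np.median(np.abs(o.fun)).round(5),len(P)
E
python3 - <<'E'
from h import *
from go import go
d=snap('wrist','w15.png'); 
print(rimfit(d,(.6104,-.1999),.064,.044),rimfit(d,(.6104,-.1999),.052,.055))
go(.6178,.2935,.25,135)
E
```

```text
(array([ 0.6107, -0.2002,  0.0521]), np.float64(0.00026), 240) (array([ 0.6107, -0.1998,  0.0543]), np.float64(0.00023), 240)
clock 45.80 pos [ 0.5946 -0.1272  0.2271] psi -80.0 w 0.0308 F [-0.6  0.4  0.8] j6 2.56
turn az -215.0 (mod 360) residual tilt fix(tool) 
shift now-axes [-410.3  -95.6  -22.4]  shift after turn [281.1 313.8 -22.9]
```

```bash
sed -i 's/np.arange(r\*1.25,r\*.75/np.arange(r*smax,r*smin/' h.py
python3 - <<'E'
from h import *
d=snap('wrist'); 
for h in (.060,.064,.068,.072): print(h,rimfit(d,(.6104,-.1999),h,.044,.85,1.12))
E
```

```text
0.06 (array([ 0.6088, -0.1994,  0.0437]), np.float64(0.00022), 240)
0.064 (array([ 0.6083, -0.1991,  0.0436]), np.float64(0.00054), 240)
0.068 (array([ 0.6069, -0.1969,  0.0456]), np.float64(0.00089), 240)
0.072 (array([ 0.6103, -0.1998,  0.0492]), np.float64(0.00024), 240)
```

>>> servo_tool --targets '[0.4,0,0,-20,0,0,0,0.4,0,0,-20,0,0,-8.4,0.4,0,0,0,0,0,-8.4,0.4,0,0,0,0,0,-8.4,0.4,0,0,0,0,0,-8.4,0.4,0,0,0,0,0,-8.4,0.4,0,0,0,0,0,-8.4,0.4,0,0,0,0,0,-8.4,0.4,0,0,0,0,0,-8.4,0.4,0,0,0,0,0,-8.4,0.4,0,0,0,0,0,-8.4,0.4,0,0,0,0,0,-8.4,0.4,0,0,0,0,0,-8.4,0.4,0,0,0,0,0,-8.4,0.4,0,0,0,0,0,-8.4,0.4,0,0,0,0,0,-8.4,0.4,0,0,0,0,0,-8.4,0.4,0,0,0,0,0,-8.4,0.4,0,0,0,0,0,-8.4,0.4,0,0,0,0,0,-8.4]'

```text
clock: 47.85
ee_pos: [0.5951, -0.1273, 0.2673]
tool_rot: [-2.406, -2.016, 0.002]
ft_force: [0.7, -0.7, 0.7]
width: 0.035
finger_force: 0.0
```

>>> servo_tool --targets '[0.4,0,0,0,0,0,-8.4,0.4,0,0,0,0,0,-8.4,0.4,0,0,0,0,0,-8.4,0.4,0,0,0,0,0,-8.4,0.4,0,0,0,0,0,-8.4,0.4,0,0,0,0,0,-8.4,0.4,0,0,0,0,0,-5,0.4,20,22,0,0,0,0,0.4,30,34,0,0,0,0,0.4,30,34,0,0,0,0,0.4,30,34,0,0,0,0,0.4,30,34,0,0,0,0,0.4,30,34,0,0,0,0,0.4,30,34,0,0,0,0,0.4,30,34,0,0,0,0,0.4,30,33,0,0,0,0,0.4,21,21,0,0,0,0,0.4,0,0,0,0,0,0,0.4,0,0,0,0,0,0,0.4,0,0,0,0,0,0]'

```text
clock: 49.85
ee_pos: [0.6191, 0.2918, 0.2682]
tool_rot: [-1.204, -2.901, 0.002]
ft_force: [0.3, -0.4, 0.4]
width: 0.0349
finger_force: 0.0
```

Run:
```python
from h import *
from go import go
d=snap('wrist','w16.png')
f=rimfit(d,(.563,.350),.068,.033,.8,1.2); print(f)
b=black(d,(.618,.295,.1)); print(b[1],d['s']['joint_vel'].round(3)[:3])
p=onz(d,(b[1][0]+b[1][2]/2,b[1][1]+b[1][3]),.108); v=p[:2]-f[0][:2]; r=np.linalg.norm(v); th=np.degrees(np.arctan2(v[1],v[0])); print(r,th)
q=f[0][:2]+.078*v/r; print(q); go(q[0],q[1],.083,th+180)
u=proj(d,(*f[0][:2],.03)).astype(int); c=d['img'][max(u[1]-60,0):u[1]+60,u[0]-60:u[0]+60]
T=snap('top'); z=proj(T,(.432,.37,.14)).astype(int); e=T['img'][z[1]-30:z[1]+30,z[0]-30:z[0]+30]
cv2.imwrite('pics/cupin.png',np.hstack([cv2.resize(c,(400,400),interpolation=3),cv2.resize(e,(400,400),interpolation=3)]))
```

```text
(array([0.5665, 0.3496, 0.0318]), np.float64(0.00017), 51)
[274 176  11  32 300] [-0.012 -0.01  -0.002]
0.09127074905379202 -45.91248163409669
[0.62076899 0.29357433]
clock 49.90 pos [0.6193 0.2916 0.2686] psi 134.9 w 0.0354 F [-0.2 -0.7 -0. ] j6 -0.52
turn az 0.8 (mod 360) residual tilt fix(tool) [-0.1 -0.   1.6]
shift now-axes [  0.3   2.6 185.6]  shift after turn [  0.4   2.4 185.6]
```

View pics/cupin.png

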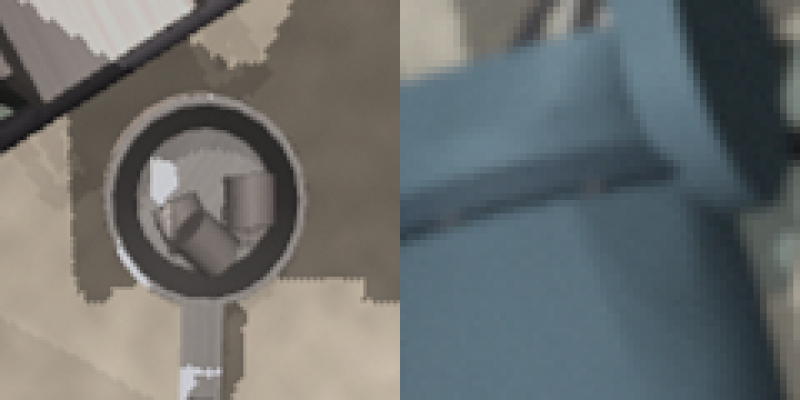

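The wrist crop shows slugs inside the small cup, at least three visible, around (175,215), (215,240) and (250,205). That was my last picture, so I'll check numerically that the bucket is empty and nothing is on the bench.

Run:
```python
from h import *
from go import go
f=np.array([.965,-.26]); l=np.array([.26,.965]); H=np.array([.5205,.3615])
def rect(d,z,pts):
    g=cv2.cvtColor(d['img'],cv2.COLOR_BGR2GRAY); o=[]
    for P in pts:
        u=proj(d,(*P,z)).round().astype(int); o.append(g[u[1],u[0]] if 0<=u[0]<560 and 0<=u[1]<420 else -1)
    return o
def show(d,z=.112):
    for b in range(8,80,5): print('%3d'%b,*['%4d'%x for x in rect(d,z,[H-f*b/1e3+l*y/1e3 for y in range(-24,25,4)])])
d=snap('wrist'); s=snap('scene')
print('wrist now'); show(d)
import pickle; S=pickle.load(open('s0.pkl','rb'))
print('scene now'); show(s); print('scene start'); show(S['scene'])
```

```text
wrist now
  8   50  124  124  130  192  194  191  191  195  191  193  197  138
 13   63  123  123  126  195  193  191  191  193  190  192  194  126
 18   49  121  121  195  193  192  188  190  192  189  192  194  127
 23   50  122  181  191  193  190  188  188  191  188  190  193  168
 28   49  119  114  191  191  189  185  188  191  187  189  193  128
 33   49  120  116  190  190  189  185  187  189  186  188  190  126
 38   51  119  139  188  189  186  185  191  184  185  187  191  127
 43   50  118  114  187  188  188  182  189  185  184  187  190  115
 48   49  118  113  187  187  186  180  188  185  183  187  188   -1
 53   50  117  114  184  186  184  179  187  182  182   -1   -1   -1
 58   50  116  116  116  179  183  179  185   -1   -1   -1   -1   -1
 63   50  115  117  114  117   -1   -1   -1   -1   -1   -1   -1   -1
 68   50   44   42   -1   -1   -1   -1   -1   -1   -1   -1   -1   -1
 73   48   -1   -1   -1   -1   -1   -1   -1   -1   -1   -1   -1   -1
 78   -1   -1   -1   -1   -1   -1   -1   -1   -1   -1   -1   -1   -1
scene now
  8   74   82   93   93  132  147  147  148  
[... 1336 characters left out ...]
   67   66
 33  112  140  139  138   96   79  116  132  138  122   82   66   67
 38   83  124  128  107   90   73   87  104  126  114   93   67   68
 43   67   79   89  104   79   73   75   87   91  117   97   67   66
 48   75  129  135  129  113   97  106  136  134  132   82   66   67
 53   79  134  140  139  131  123  136  136  139  131   83   66   66
 58   71  103  117  134  107  106  107  111  126  116   91   67   66
 63   69   71   66   81   73   75   74   74   82   94   92   69   66
 68   66   62   68   74   74   73   73   72   74   86   94   70   66
 73   65   66   74   74   74   72   73   73   73   87  100   73   65
 78   70   73   73   72   74   73   72   73   73   82  102   76   58
```

The bucket floor is uniform, so it is empty. I'll do a quick stray-slug check on the bench and then grasp the small cup.

Run:
```python
from h import *
import pickle; S=pickle.load(open('s0.pkl','rb')); s=snap('scene')
f=lambda im:(lambda h:((h[...,1]<30)&(h[...,2]>50)).astype(np.uint8))(cv2.cvtColor(im,cv2.COLOR_BGR2HSV))
m=f(s['img'])&~cv2.dilate(f(S['scene']['img']),np.ones((3,3)))&1
n,l,st,c=cv2.connectedComponentsWithStats(m)
for k in range(1,n):
    if st[k,4]>25: print(st[k],onz(s,c[k],.01)[:2].round(3))
```

```text
[520   7  25  19 142] [-1.414 -0.293]
[513  29  24  17 268] [-1.085 -0.184]
[215 155  11   6  28] [ 0.463 -0.398]
[198 162  11   7  31] [ 0.522 -0.401]
[354 229   7  15  41] [0.421 0.093]
```

>>> servo_tool --targets '[0.4,0,2.5,40,0,0,0,0.4,0,0,50,0,0,0,0.4,0,0,50,0,0,0,0.4,0,0,30,0,0,0,0.4,0,0,12,0,0,0,0.4,0,0,3.5,0,0,0,0.4,0,0,0,0,0,0,0.4,0,0,0,0,0,0,0.05,0,0,0,0,0,0,0.05,0,0,0,0,0,0,0.05,0,0,0,0,0,0,0.05,0,0,0,0,0,0,0.05,0,0,0,0,0,0,0.05,0,0,0,0,0,0]' --force 60

```text
clock: 51.5
ee_pos: [0.6214, 0.2949, 0.0843]
tool_rot: [1.203, 2.901, 0.001]
ft_force: [-0.7, -1.6, 4.3]
width: 0.0116
finger_force: 60.0
```

The only differences from the start are the inserts and the emptied handle spot, so there are no strays. Lift the loaded small cup and carry it to a viewing stop beside the nest.

>>> servo_tool --targets '[0.05,0,0,-6,0,0,0,0.05,0,0,-24,0,0,0,0.05,0,0,-40,0,0,0,0.05,0,0,-45,0,0,0,0.05,0,0,-25,0,0,0,0.05,-12,-8,0,0,0,0,0.05,-28,-17,0,0,0,0,0.05,-34,-20,0,0,0,0,0.05,-34,-20,0,0,0,0,0.05,-34,-20,0,0,0,0,0.05,-34,-20,0,0,0,0,0.05,-34,-20,0,0,0,0,0.05,-34,-20,0,0,0,0,0.05,-34,-20,0,0,0,0,0.05,-34,-20,0,0,0,0,0.05,-34,-20,0,0,0,0,0.05,-34,-20,0,0,0,0,0.05,-27,-17,0,0,0,0,0.05,-14,-8,0,0,0,0,0.05,0,0,0,0,0,0]'

```text
clock: 53.5
ee_pos: [0.7405, -0.1823, 0.2208]
tool_rot: [-1.207, -2.897, 0.0]
ft_force: [0.7, 0.0, -1.7]
width: 0.0114
finger_force: 60.0
```

>>> servo_tool --targets '[0.05,0,0,0,0,0,0,0.05,0,0,0,0,0,0,0.05,0,0,0,0,0,0]'

```text
clock: 53.8
ee_pos: [0.7417, -0.1776, 0.2239]
tool_rot: [-1.2, -2.903, -0.0]
ft_force: [-0.5, 0.3, -2.3]
width: 0.0116
finger_force: 60.0
```

Run:
```python
from h import *
d=snap('wrist','w17.png'); s=d['s']; print(s['joint_vel'].round(3)[:3])
F=[snap('top')['s']['ft_force'] for _ in range(5)]; print('F',np.mean(F,0))
Rm=R.from_rotvec(s['tool_rot']).as_matrix(); print(s['ee_pos'])
g=cv2.cvtColor(d['img'],cv2.COLOR_BGR2GRAY)
def half(ax,h,r,a0,a1,lo=.85,hi=1.15):
    hs=cv2.cvtColor(d['img'],cv2.COLOR_BGR2HSV); m=(hs[...,1]<25)&(hs[...,2]>150); P=[]
    for a in np.radians(np.arange(a0,a1,2)):
        for k in np.arange(r*hi,r*lo,-.0004):
            u=proj(d,(ax[0]+k*np.cos(a),ax[1]+k*np.sin(a),h)).round().astype(int)
            if 0<=u[0]<560 and 0<=u[1]<250 and m[u[1],u[0]]: P.append(onz(d,u,h)[:2]); break
    P=np.array(P); o=least_squares(lambda x:np.hypot(*(P-x[:2]).T)-r,ax,loss='soft_l1',f_scale=.0007); return o.x.round(4),np.median(np.abs(o.fun)).round(5),len(P)
print('large',proj(d,(.6105,-.1999,.052)),half((.6105,-.1999),.052,.0545,155,295))
print('mid',half((.6085,-.1993),.064,.044,155,295,.85,1.1))
zr=s['ee_pos'][2]-.0843+.068; a=s['ee_pos']+Rm@np.array([.0755,0,0])
x=half(a[:2],zr,.033,-80,100,.8,1.2); print('held',x,(Rm.T@(np.array([*x[0],zr])-s['ee_pos'])).round(4))
```

```text
[-0.001 -0.001 -0.005]
F [-0.12501241 -0.18130788 -1.91653179]
[ 0.74170954 -0.17755491  0.22388858]
large [167.10173585 117.34708621] (array([ 0.6134, -0.1967]), np.float64(0.00037), 70)
mid (array([ 0.6096, -0.2003]), np.float64(0.001), 70)
held (array([ 0.6869, -0.1233]), np.float64(0.00054), 84) [ 0.0771 -0.0003  0.0163]
```

The nest hasn't moved. I'll shift sideways over it and lower.

>>> servo_tool --targets '[0.05,0,-12,0,0,0,0,0.05,0,-30,0,0,0,0,0.05,1,-35,0,0,0,0,0.05,0,-24,0,0,0,0,0.05,0,-8,0,0,0,0,0.05,0,0,0,0,0,0,0.05,0,0,0,0,0,0,0.05,0,0,20,0,0,0,0.05,0,0,30,0,0,0,0.05,0,0,15,0,0,0,0.05,0,0,0,0,0,0,0.05,0,0,0,0,0,0]'

```text
clock: 55.3
ee_pos: [0.6644, -0.2554, 0.159]
tool_rot: [-1.202, -2.903, -0.0]
ft_force: [-0.0, -0.4, -1.6]
width: 0.0116
finger_force: 60.0
```

```bash
python3 go.py .664 -.254 .0925 135
```

```text
clock 55.30 pos [ 0.6644 -0.2554  0.159 ] psi 135.0 w 0.0116 F [-0.  -0.4 -1.6] j6 -1.32
turn az 0.0 (mod 360) residual tilt fix(tool) [ 0. -0.  0.]
shift now-axes [ 1.3  0.7 66.5]  shift after turn [ 1.3  0.7 66.5]
```

>>> servo_tool --targets '[0.05,1,1,10,0,0,0,0.05,0,0,15,0,0,0,0.05,0,0,15,0,0,0,0.05,0,0,12,0,0,0,0.05,0,0,7,0,0,0,0.05,0,0,4,0,0,0,0.05,0,0,2,0,0,0,0.05,0,0,1,0,0,0,0.05,0,0,0,0,0,0,0.05,0,0,0,0,0,0,0.05,0,0,0,0,0,0]'

```text
clock: 56.4
ee_pos: [0.664, -0.2546, 0.0931]
tool_rot: [1.203, 2.902, -0.0]
ft_force: [-0.2, 0.4, -2.6]
width: 0.0113
finger_force: 60.0
```

>>> servo_tool --targets '[0.05,0,0,1,0,0,0,0.05,0,0,0.7,0,0,0,0.05,0,0,0,0,0,0,0.05,0,0,0,0,0,0]'

```text
clock: 56.8
ee_pos: [0.6645, -0.2551, 0.0923]
tool_rot: [1.202, 2.9, -0.001]
ft_force: [-0.1, -0.4, 6.3]
width: 0.0116
finger_force: 60.0
```

Contact comes at the expected seated height (0.0923). Release, retreat and check.

>>> servo_tool --targets '[0.35,0,0,0,0,0,0,0.35,0,0,0,0,0,0,0.35,0,0,0,0,0,0,0.35,0,0,-20,0,0,0,0.35,0,0,-45,0,0,0,0.35,0,0,-45,0,0,0,0.35,0,0,-40,0,0,0,0.35,0,0,0,0,0,0,0.35,0,0,0,0,0,0,0.35,0,0,0,0,0,0]'

```text
clock: 57.8
ee_pos: [0.6629, -0.254, 0.2389]
tool_rot: [-1.202, -2.899, -0.001]
ft_force: [-1.1, 0.8, -0.9]
width: 0.0309
finger_force: 0.0
```

Run:
```python
from h import *
d=snap('wrist','w18.png'); s=d['s']; print(s['clock'],s['ee_pos'],s['width'])
for nm,h,r,lo,hi in (('large',.052,.0545,.9,1.1),('mid',.064,.0437,.88,1.1),('small',.076,.033,.85,1.15)): print(nm,rimfit(d,(.6095,-.1995),h,r,lo,hi))
for nm,th,ht in (('large',168,.092),('mid',100,.104),('small',-45,.116)):
    p=np.array([.6105,-.1997])+.078*np.array([np.cos(np.radians(th)),np.sin(np.radians(th))])
    c,b,_=black(d,(*p,ht-.015)); print(nm,proj(d,(*p,ht-.015)).round(),c.round(),b)
# tray inserts tops, top view circles (bright)
t=snap('scene')
for p in [(.4565,-.3313),(.5125,-.3295),(.5627,-.338)]:
    u=proj(t,(*p,.104)).astype(int); print(u,t['img'][u[1]-4:u[1]+5,u[0]-4:u[0]+5].max(2).max(), t['img'][u[1]-4:u[1]+5,u[0]-4:u[0]+5].max(2).min())
```

```text
57.8 [ 0.66294129 -0.25400853  0.23885242] 0.030852574047313442
large (array([ 0.6133, -0.1972,  0.0539]), np.float64(0.00047), 219)
mid (array([ 0.6096, -0.1998,  0.0473]), np.float64(0.00094), 189)
small (array([ 0.6092, -0.1988,  0.0342]), np.float64(0.00145), 235)
large [231.  43.] [236.  41.] [222  21  30  43 479]
mid [331.  42.] [346.  50.] [327  29  38  42 634]
small [279. 205.] [280. 201.] [274 186  12  37 244]
[233 138] 159 84
[218 147] 158 77
[201 153] 160 78
```

```bash
python3 -c "
from bench import bot
print(bot.sign_off())"
```

```text
the job is handed in; nothing more can be done
None
```

I handed the job in at about 58 s and have no verdict back: by my readings all three inserts are in the tray, the bucket is empty and back home, and the cups are nested and fully seated with their handles well apart, but I could see only three of the four slugs in the small cup (no stray showed elsewhere).

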